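Set out the lantern kit

ROBOT

A 7-joint arm with a two-finger parallel gripper is mounted at the origin on the work surface. World frame = base frame: x ahead of the robot, y to its left, z up, the work surface at z = 0. Lengths are in m, angles in rad, forces in N, time in s.
With the tool pointing down it reaches from about 0.4 to 0.9 m from the base axis. Payload 5.5 kg.
Tool frame: the origin (TCP) lies at the very end of the fingers, on their centre line; the grasp point (between the pads) lies 19 mm behind it; z points along the fingers, y is the line along which they close (so a half turn about z gives the same grasp; the last joint's range is limited). The gripper opens to 85 mm and grips with 20 to 120 N. Pads are 22 mm wide; open, the fingers measure 114 mm over their backs; the gripper's body (76 mm by 85 mm) begins 54 mm behind the grasp point. The pads swing forward as they close: fully open they stand 13 mm farther back than shut.
Start: joints at [-1.059, 0.501, -0.427, 1.55, 0.221, 1.138, -0.21], TCP at [0.16, 0.63, 0.231] pointing down, gripper open.
Joint ranges: [-2.88, 2.88], [-0.31, 2.03], [-1.54, 1.56], [0.2, 2.42], [-1.41, 4.55], [0.19, 2.02], [-2.57, 2.57]. Speed limits (rad/s): [2.57, 2.57, 3.14, 3.14, 3.14, 3.14, 3.14].

INTERFACE

Orientations are given as [roll, pitch, yaw] about the fixed x, y, z axes, in that order (R = Rz(yaw) Ry(pitch) Rx(roll)).
In Python, from rig import bot, viewer, ticket gives the robot as it stands. The module is installed in compiled form; this text tells all that it offers.
- The arm moves only by the shell command python3 -m pendant 'ROWS' [OPENING] [FORCE]. ROWS is JSON, a list of rows, each an object of numbers: "tx", "ty", "tz": the shift along the tool's x, y, z in m; "roll": the turn about the tool's z in rad. A call has 1 to 12 rows; each row shifts and turns the commanded pose from where the row before left it, along the tool's axes as they then stand; what a row does not reach is not made up. A row lasts 1/8 s, in which the tool goes at most 62.5 mm and 10.7 degrees, less where a joint would pass 70% of its speed; a pose out of reach is approached as far as the arm can. A call with a gripper value outside its range is refused whole. OPENING is the finger opening in m, from 0 to 0.0854, set as the call begins (- or left out, the last holds). The fingers move at their own pace and stop on an object; FORCE is the grip in N (left out, the last holds). Time passes only in rows, so rows that do not move let the fingers close. It gives the time, the measured TCP pose, the force, the opening and the grip force at its end, in the units of the state.
- bot.sense(): the state, without advancing time (a new reading comes with each control period).
- viewer.grab_frame(name): name is "scene" or "top" or "wrist"; returns (picture, depth): 400x640x3 uint8, red, green, blue; 400x640 float32, m along the optical axis (not along the pixel's ray), 0 where there is no reading.
- viewer.camera_model(name): a dict with "K" (3x3 intrinsics, pixels), "world_from_camera" (4x4, takes a point from camera to world coordinates); the wrist camera has in their place "T_tool_cam" (4x4, takes a point from camera to tool coordinates, whose origin is the TCP and whose axes are the flange's). Camera axes: x right, y down, z forward; pixel columns grow to the right and rows downward; lengths in m; the calibration is good to about 2 mm. A picture is of the moment at which its call begins: read the wrist's pose just before it. camera_model takes no time and is no camera call.
- ticket.job_done(): hands the job in; it is judged then, once.
The state is a dict: "t": time; "qpos": joint angles; "qd": joint speeds; "tau": joint torques, N m; "position": TCP position; "ee_rot": TCP orientation; "force": force on the tool from outside, world axes, zero at the start; "torque": the same for the moment, N m; "gripper_width": opening from 0.0 (shut) to 1.0 (fully open); "grip_force": force on a finger pad.
Only numpy, scipy, OpenCV 4.12 (cv2) and the standard library are available. Lean on these libraries where they do the work, as an engineer would, in place of code of your own. Each camera call takes 0.05 s, during which the arm holds its last target. There are 200 camera calls.

TASK

Set out the four pieces for the next lantern, each in the holder made for it: take the tapered mandrel out of the crowded rack and stand it in the well of the square wooden block, put the glass cabochon dome up in the round dish, slip the brass collar over the steel post so that it sits right down on the stand, and lay the hinge leaf flat in the tray, centred between the two end fences and squarely lengthwise. Leave the other two steel tools standing in the rack.

Things in the scene. Friction and masses are not known exactly. Their poses are not given: they have to be found in the camera images.
- mandrel_mid (a point): Tapered round steel mandrel, 90 mm tall: 26 mm thick for the lowest 12 mm, then narrowing evenly to 16 mm at the flat top; 250 g. Starts upright in any of the rack's three wells. Point: on its axis, 45 mm above its foot. z up; at the start its y runs along the row of tools, its x across. Neighbours are only about 15 mm away: fingers fit only on the two sides across the row (+x, -x).
- cabochon_mid (a point): Bottle-green glass cabochon, flat side down: 46 mm across, 26 mm high, with an upright round girdle from the bottom to 14 mm up and a dome above; about 90 g. Lies on the bench. Point: its centre, 13 mm above its flat underside; z up.
- collar_mid (a point): Plain brass collar (short tube), standing on its end on the bench: 46 mm outside, 30 mm inside diameter, 26 mm high, about 200 g. Point: centre, half-way up; z along its bore, up.
- hinge_leaf_mid (a point): Brass hinge leaf lying flat on the bench: 80 mm along its x, 40 mm along its y; a 6 mm thick plate with screw holes and, along the +y long edge, a row of 10 mm thick knuckles; about 150 g. Point: centre of the 80 x 40 outline, 4 mm above its underside; z up.
- socket_block: Square dark wooden block, fixed, 74 x 74 mm and 26 mm high, with one round well in the middle of its top, 44 mm across and 20 mm deep: the mandrel's holder. Origin: centre of its underside, on the bench (the well's floor is 6 mm above it).
- dish: Round shallow wooden dish, fixed, 88 mm across, dark floor 4 mm above the bench and 66 mm across, pale rim 8 mm above the bench: the cabochon's holder. Origin: centre of its underside.
- post_stand: Round dark wooden stand, fixed, 80 mm across and 6 mm high, with an upright steel post 12 mm thick in its middle, whose pointed top is 38 mm above the bench: the collar's holder. Origin: centre of its underside, on the post's axis.
- hinge_tray: Dark wooden tray, fixed, 132 mm along its x and 64 mm along its y, floor 5 mm above the bench with a thin brass inlaid outline, and a pale fence 14 mm high across each end, 100 mm apart inside; the long sides are open: the hinge leaf's holder, leaf's long side along the tray's x, either way round. Origin: centre of its underside.
- punch_mid (a point): Straight steel punch, 25 mm thick, 90 mm tall; stays in the rack. Point: on its axis, 45 mm above its foot. The rack: a low pale wooden block 52 x 124 mm, 20 mm high, holding the three steel tools upright in one row, 38 mm apart centre to centre, each in a round well 14 mm deep (feet 6 mm above the bench).
- ball_stake_mid (a point): Steel stake with a 27 mm ball on top of a 16 mm shaft, 90 mm tall, the other tool that stays in the rack. Point: on its axis, half-way up, 45 mm above its foot.
Mind the look-alikes: they are no part of the job. There is more than one size of the part that bears hinge_leaf_mid; the job needs the middle-sized. There is more than one size of the dish; the job needs the middle-sized.

How it is judged:
By the outcome, as a careful person would: the job done as asked, in the order asked, and still so for the second after the job is handed in, with the robot touching nothing.
It also fails if it takes over 120 s, if anything falls off the work surface, if the arm or the gripper's body presses on something with over 40 N, if the wrist force passes 120 N, or if a joint passes its speed limit or range.

## Working session

There is one attempt and no reset: what is moved stays moved. The work goes in short steps, Python scripts to look and compute and a shell command to move; the robot and the scene stay as the last step left them, time stands still between calls to the robot, and variables do not carry over. Pictures are saved under pics/ and viewed, at most 14 in all, crops included, and the job is handed in when it is done.

```bash
mkdir -p pics; python3 - <<'E'
from rig import bot, viewer
import cv2, numpy as np
s=bot.sense(); print({k:np.round(v,3).tolist() for k,v in s.items()})
for n in ("scene","top"):
    im,d=viewer.grab_frame(n); cv2.imwrite(f"pics/{n}0.png",im[...,::-1]); np.save(f"pics/{n}0.npy",d)
    m=viewer.camera_model(n); print(n,np.round(m["K"],1).tolist(),np.round(m["world_from_camera"],3).tolist())
m=viewer.camera_model("wrist"); print({k:np.round(v,4).tolist() for k,v in m.items() if k!='name'})
E
```

```text
{'t': 0.0, 'qpos': [-1.059, 0.502, -0.427, 1.551, 0.221, 1.138, -0.21], 'qd': [-0.002, 0.001, -0.001, 0.001, -0.001, -0.0, -0.001], 'tau': [-0.001, -56.952, -5.816, -28.093, 0.011, 0.012, 0.0], 'position': [0.16, 0.629, 0.23], 'ee_rot': [-3.14, -0.0, 2.893], 'force': [0.124, 0.138, 0.306], 'torque': [0.043, 0.048, 0.031], 'grip_force': 0.0, 'gripper_width': 1.001}
scene [[402.6, 0.0, 318.3], [0.0, 402.6, 197.7], [0.0, 0.0, 1.0]] [[0.265, 0.684, -0.68, 1.296], [0.964, -0.175, 0.199, -0.24], [0.017, -0.708, -0.706, 0.848], [0.0, 0.0, 0.0, 1.0]]
top [[497.6, 0.0, 315.6], [0.0, 497.6, 198.4], [0.0, 0.0, 1.0]] [[0.026, -0.983, 0.183, 0.313], [-1.0, -0.026, 0.003, -0.012], [0.002, -0.183, -0.983, 1.322], [0.0, 0.0, 0.0, 1.0]]
{'K': [[346.3305, 0.0, 316.6721], [0.0, 346.3305, 196.911], [0.0, 0.0, 1.0]], 'T_tool_cam': [[0.0004, -0.9619, -0.2735, 0.07], [1.0, 0.0004, -0.0001, -0.0019], [0.0002, -0.2735, 0.9619, -0.1434], [0.0, 0.0, 0.0, 1.0]]}
```

View pics/top0.png

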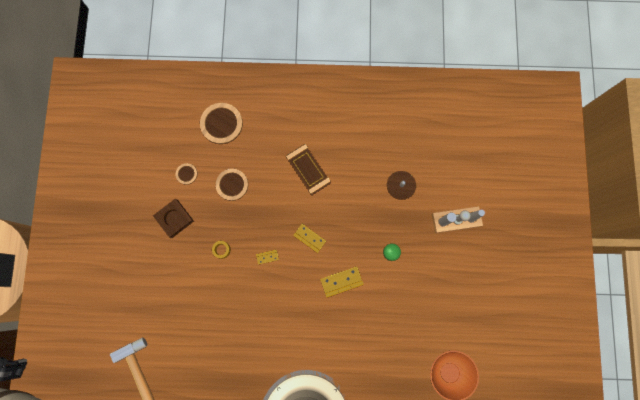

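View pics/scene0.png

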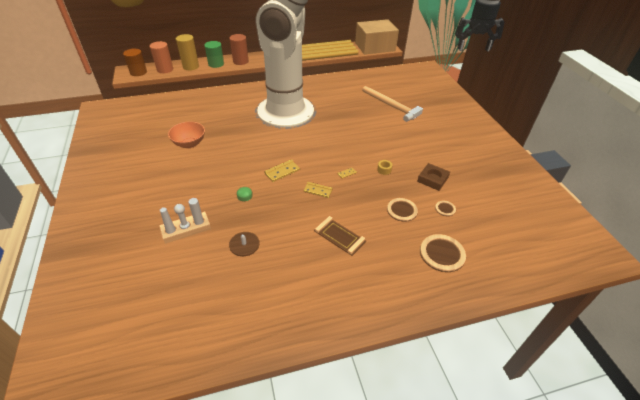

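The top view shows the rack at (458,219), cabochon at (392,252), collar at (221,250), block at (173,218) and post stand at (401,185). The middle dish is at (232,184), the tray at (308,170) and the middle leaf at (310,238). The scene view agrees.

```bash
cat > h.py <<'E'
from rig import bot, viewer
import cv2, numpy as np
from scipy.spatial.transform import Rotation as R
def pose():
    s=bot.sense(); T=np.eye(4); T[:3,:3]=R.from_euler('xyz',s["ee_rot"]).as_matrix(); T[:3,3]=s["position"]; return T
def shot(name,png=None):
    m=viewer.camera_model(name); K=np.array(m["K"])
    T=pose()@np.array(m["T_tool_cam"]) if name=="wrist" else np.array(m["world_from_camera"])
    im,d=viewer.grab_frame(name); im=im[...,::-1].copy()
    if png: cv2.imwrite(f"pics/{png}.png",im)
    return im,d,K,T
def ray(uv,K,T,z):
    uv=np.atleast_2d(np.float64(uv)); r=np.c_[(uv-K[:2,2])/[K[0,0],K[1,1]],np.ones(len(uv))]@T[:3,:3].T
    return T[:3,3]+r*((z-T[2,3])/r[:,2])[:,None]
def proj(P,K,T):
    p=(np.atleast_2d(P)-T[:3,3])@T[:3,:3]; return p[:,:2]/p[:,2:]*[K[0,0],K[1,1]]+K[:2,2]
def go(x,y,z,yaw=None):
    "shift needed from the measured pose, tool axes; yaw = world yaw (mod pi) wanted; tx,ty valid if the roll is done after the shift"
    T=pose(); s=bot.sense(); d=T[:3,:3].T@(np.array([x,y,z])-T[:3,3]); cy=s["ee_rot"][2]
    dy=0 if yaw is None else (yaw-cy+np.pi/2)%np.pi-np.pi/2
    print("tx %.4f ty %.4f tz %.4f roll %.4f"%(*d,-dy),"| q7 %.2f tilt"%s["qpos"][6],np.round(s["ee_rot"],3),"pos",np.round(s["position"],4))
E
python3 - <<'E'
from h import *
im=cv2.imread("pics/top0.png"); m=viewer.camera_model("top"); K=np.array(m["K"]);T=np.array(m["world_from_camera"])
for n,u,z in [("rack",(458,219),.02),("cab",(392,252),.013),("collar",(221,250),.026),("block",(173,218),.026),("stand",(401,185),.006),("dish",(232,184),.008),("tray",(308,170),.01),("leaf",(310,238),.006)]:
    p=ray(u,K,T,z)[0]; print(n,p.round(3),"reach %.3f"%np.hypot(p[0],p[1]))
E
```

```text
rack [ 0.509 -0.386  0.02 ] reach 0.639
cab [ 0.418 -0.212  0.013] reach 0.469
collar [0.411 0.234 0.026] reach 0.473
block [0.491 0.365 0.026] reach 0.612
stand [ 0.6   -0.238  0.006] reach 0.646
dish [0.591 0.219 0.008] reach 0.630
tray [0.634 0.015 0.01 ] reach 0.635
leaf [0.45  0.004 0.006] reach 0.450
```

```bash
python3 -m pendant '[{"tx":-0.042,"ty":-0.0265},{"tx":-0.042,"ty":-0.0265},{"tx":-0.042,"ty":-0.0265},{"tx":-0.042,"ty":-0.0265},{"tx":-0.042,"ty":-0.0265},{"tx":-0.042,"ty":-0.0265},{"tx":-0.042,"ty":-0.0265},{"tx":-0.042,"ty":-0.0265},{"tx":-0.042,"ty":-0.0265},{"tx":-0.042,"ty":-0.0265},{"roll":-0.125},{"roll":-0.124}]' 0.085 40
python3 - <<'E'
from h import *
im,d,K,T=shot("wrist","w1"); go(.5,.27,.23,np.pi)
np.savez("pics/w1.npz",K=K,T=T)
E
```

```text
tx -0.4181 ty -0.2647 tz 0.0009 roll -0.2487 | q7 -0.21 tilt [-3.14  -0.     2.893] pos [0.1599 0.6295 0.2305]validation failed for argument at $[0]...
```

View pics/w1.png

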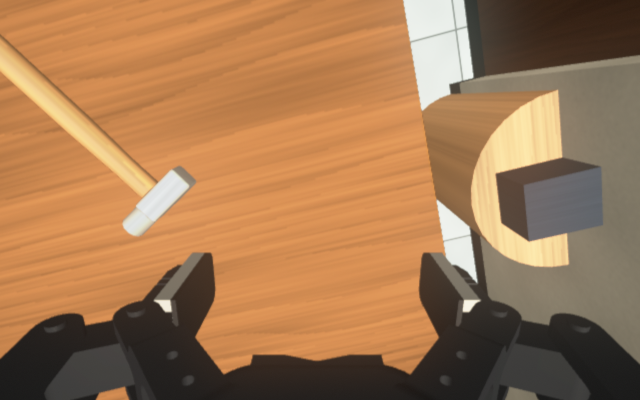

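The call was refused and the arm hasn't moved: the picture still shows the hammer at the start pose. The rows probably need all four keys.

```bash
python3 -m pendant '[{"tx":-0.042,"ty":-0.0265,"tz":0,"roll":0},{"tx":-0.042,"ty":-0.0265,"tz":0,"roll":0},{"tx":-0.042,"ty":-0.0265,"tz":0,"roll":0},{"tx":-0.042,"ty":-0.0265,"tz":0,"roll":0},{"tx":-0.042,"ty":-0.0265,"tz":0,"roll":0},{"tx":-0.042,"ty":-0.0265,"tz":0,"roll":0},{"tx":-0.042,"ty":-0.0265,"tz":0,"roll":0},{"tx":-0.042,"ty":-0.0265,"tz":0,"roll":0},{"tx":-0.042,"ty":-0.0265,"tz":0,"roll":0},{"tx":-0.042,"ty":-0.0265,"tz":0,"roll":0},{"tx":0,"ty":0,"tz":0,"roll":-0.125},{"tx":0,"ty":0,"tz":0,"roll":-0.124}]' 0.085 40
python3 - <<'E'
from h import *
im,d,K,T=shot("wrist","w2"); go(.5,.27,.23,np.pi)
np.savez("pics/w2.npz",K=K,T=T)
E
```

```text
t: 1.65
position: [0.5022, 0.2687, 0.2308]
ee_rot: [-3.141, -0.001, -3.139]
force: [-0.7, 0.4, -0.6]
gripper_width: 0.993
grip_force: 0.0
tx 0.0019 ty 0.0009 tz 0.0009 roll 0.0080 | q7 0.94 tilt [-3.141e+00 -1.000e-03 -3.134e+00] pos [0.5019 0.2692 0.2309]
```

```bash
python3 -m pendant '[{"tx":0,"ty":-0.05,"tz":0,"roll":0},{"tx":0,"ty":-0.05,"tz":0,"roll":0},{"tx":0,"ty":-0.05,"tz":0,"roll":0},{"tx":0,"ty":-0.05,"tz":0,"roll":0},{"tx":0,"ty":-0.05,"tz":0,"roll":0},{"tx":0,"ty":-0.05,"tz":0,"roll":0},{"tx":0,"ty":-0.05,"tz":0,"roll":0},{"tx":0,"ty":-0.05,"tz":0,"roll":0},{"tx":0,"ty":-0.05,"tz":0,"roll":0},{"tx":0,"ty":-0.05,"tz":0,"roll":0},{"tx":0,"ty":-0.05,"tz":0,"roll":0},{"tx":0,"ty":0,"tz":0,"roll":0}]' 
python3 - <<'E'
from h import *
im,d,K,T=shot("wrist","w3"); go(.5,-.27,.23,np.pi)
np.savez("pics/w3.npz",K=K,T=T,d=d)
E
```

```text
t: 3.2
position: [0.5003, -0.2856, 0.2309]
ee_rot: [-3.139, -0.001, 3.132]
force: [0.4, 0.4, -1.4]
gripper_width: 0.995
grip_force: 0.0
tx 0.0011 ty 0.0123 tz 0.0008 roll -0.0054 | q7 2.03 tilt [-3.141e+00 -1.000e-03  3.136e+00] pos [ 0.501  -0.2823  0.2308]
```

View pics/w2.png

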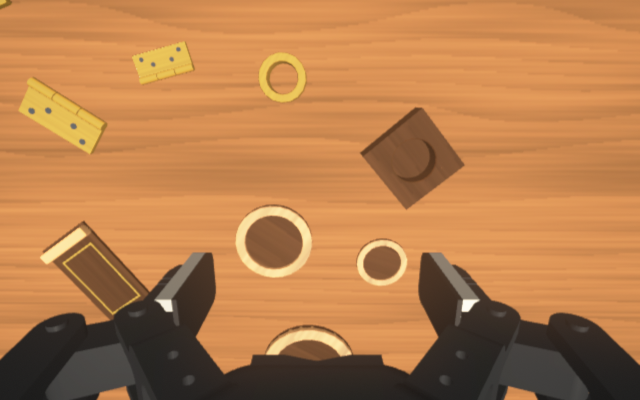

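View pics/w3.png

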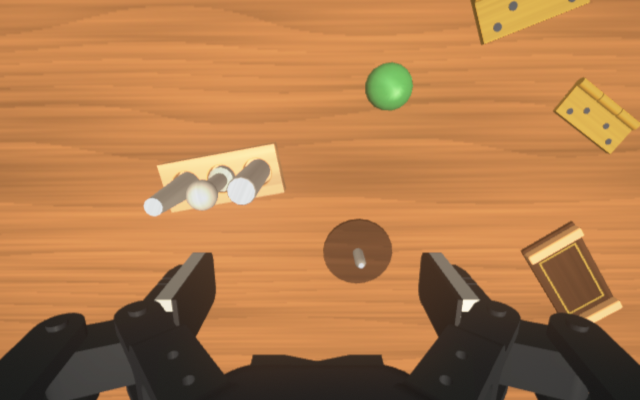

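w2 (facing away from the base): collar (282,77), block (413,158), middle dish (274,241), small dish (382,262). w3: the mandrel is the leftmost tool (narrow top at 153,207), with the ball stake at (201,194) and the punch at (242,190). The cabochon is at (389,87), the stand at (358,250) with its post tip at (361,264), the middle leaf at (597,117) and the tray at (570,272).

```bash
python3 - <<'E'
from h import *
f=np.load("pics/w3.npz"); K,T,d=f["K"],f["T"],f["d"]
P={n:ray(u,K,T,z)[0] for n,u,z in [("mandrel",(153,207),.096),("ball",(201,194),.0825),("punch",(242,190),.096),("post",(361,265),.037),("stand",(357.5,250.5),.006),("cab",(389,87),.02)]}
for n,p in P.items(): print(n,p.round(4))
v=P["punch"]-P["mandrel"]; print("pitch %.4f dir %.1f deg"%(np.linalg.norm(v)/2,np.degrees(np.arctan2(v[1],v[0]))))
im=cv2.imread("pics/w3.png"); h=cv2.cvtColor(im,cv2.COLOR_BGR2HSV)
for u in [(153,207),(242,190)]: 
    dd=d[u[1]-3:u[1]+4,u[0]-3:u[0]+4]; z=np.median(dd); r=np.r_[(np.array(u)-K[:2,2])/K[0,0],1]*z; print("depth pt",(T[:3,:3]@r+T[:3,3]).round(4))
f=np.load("pics/w2.npz"); K,T=f["K"],f["T"]
for n,u,z in [("collar",(282,77),.026),("block",(412,158),.026),("dish",(274,241),.008)]: print(n,ray(u,K,T,z)[0].round(4))
m=P["mandrel"]; a=np.arctan2(v[1],v[0]); print("row",a); go(m[0],m[1],.2,a)
E
```

```text
mandrel [ 0.5166 -0.4258  0.096 ]
ball [ 0.5093 -0.3889  0.0825]
punch [ 0.5024 -0.3497  0.096 ]
post [ 0.6018 -0.2412  0.037 ]
stand [ 0.5991 -0.2415  0.006 ]
cab [ 0.4196 -0.2166  0.02  ]
pitch 0.0387 dir 100.6 deg
depth pt [ 0.5164 -0.4255  0.0967]
depth pt [ 0.5022 -0.3495  0.0968]
collar [0.4121 0.2336 0.026 ]
block [0.4894 0.3634 0.026 ]
dish [0.5881 0.2184 0.008 ]
row 1.7553497787000825
tx -0.0164 ty -0.1434 tz 0.0308 roll 1.3808 | q7 2.03 tilt [-3.141e+00 -1.000e-03  3.136e+00] pos [ 0.501  -0.2823  0.2308]
```

```bash
python3 -m pendant '[{"tx":-0.008,"ty":-0.06,"tz":0,"roll":0},{"tx":-0.008,"ty":-0.06,"tz":0,"roll":0},{"tx":0,"ty":0,"tz":0,"roll":-0.176},{"tx":0,"ty":0,"tz":0,"roll":-0.176},{"tx":0,"ty":0,"tz":0,"roll":-0.176},{"tx":0,"ty":0,"tz":0,"roll":-0.176},{"tx":0,"ty":0,"tz":0,"roll":-0.176},{"tx":0,"ty":0,"tz":0,"roll":-0.176},{"tx":0,"ty":0,"tz":0,"roll":-0.176},{"tx":0,"ty":0,"tz":0,"roll":-0.176},{"tx":0,"ty":0,"tz":0,"roll":-0.176},{"tx":0,"ty":0,"tz":0,"roll":-0.176}]' 
python3 - <<'E'
from h import *
go(.5166,-.4258,.17,1.755)
im,d,K,T=shot("wrist","w4"); np.savez("pics/w4.npz",K=K,T=T,d=d)
print(proj([[.5166,-.4258,.096],[.5166,-.4258,.051]],K,T))
E
```

```text
t: 4.75
position: [0.5194, -0.2811, 0.1556]
ee_rot: [3.106, -0.091, -1.713]
force: [0.8, 0.4, 0.6]
gripper_width: 0.995
grip_force: 0.0
tx 0.1443 ty -0.0177 tz -0.0019 roll -0.3268 | q7 2.57 tilt [ 3.106 -0.091 -1.713] pos [ 0.5194 -0.2811  0.1556]
[[277.89171077 -28.11948655]
 [282.89079899   2.26471891]]
```

View pics/w4.png

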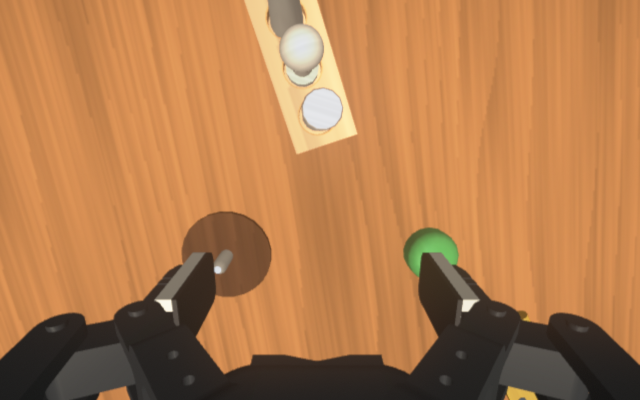

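The wrist joint hit its range (negative roll raises q7), which dropped and slightly tilted the tool. I'll go back up and roll the other way.

```bash
python3 -m pendant '[{"tx":0,"ty":0,"tz":-0.03,"roll":0.1},{"tx":0,"ty":0,"tz":-0.03,"roll":0.185},{"tx":0,"ty":0,"tz":0,"roll":0.185},{"tx":0,"ty":0,"tz":0,"roll":0.185},{"tx":0,"ty":0,"tz":0,"roll":0.185},{"tx":0,"ty":0,"tz":0,"roll":0.185},{"tx":0,"ty":0,"tz":0,"roll":0.185},{"tx":0,"ty":0,"tz":0,"roll":0.185},{"tx":0,"ty":0,"tz":0,"roll":0.185},{"tx":0,"ty":0,"tz":0,"roll":0.185},{"tx":0,"ty":0,"tz":0,"roll":0.185},{"tx":0,"ty":0,"tz":0,"roll":0}]' 
python3 - <<'E'
from h import *
go(.5166,-.4258,.17,1.755)
E
```

```text
t: 6.3
position: [0.5226, -0.2771, 0.2171]
ee_rot: [-3.042, 0.002, 2.618]
force: [-0.0, -0.0, 0.7]
gripper_width: 0.994
grip_force: 0.0
tx -0.0691 ty -0.1263 tz 0.0601 roll 0.8625 | q7 0.82 tilt [-3.042e+00  2.000e-03  2.618e+00] pos [ 0.5226 -0.2771  0.2171]
```

```bash
python3 -m pendant '[{"tx":0,"ty":0,"tz":-0.02,"roll":0.1},{"tx":0,"ty":0,"tz":0,"roll":0}]' 
python3 - <<'E'
from h import *
s=bot.sense(); print(np.round(s["qpos"],3)); T=pose(); print(T[:3,:3].round(3))
go(.5166,-.4258,.17,1.755)
E
```

```text
t: 6.55
position: [0.5243, -0.2757, 0.2378]
ee_rot: [-3.044, 0.013, 2.52]
force: [0.1, -0.4, -0.2]
gripper_width: 0.996
grip_force: 0.0
[ 1.233  0.711 -1.274  1.677  0.784  1.359  0.75 ]
[[-0.813  0.58  -0.046]
 [ 0.582  0.808 -0.087]
 [-0.013 -0.098 -0.995]]
tx -0.0802 ty -0.1192 tz 0.0809 roll 0.7652 | q7 0.75 tilt [-3.044  0.013  2.52 ] pos [ 0.5243 -0.2757  0.2378]
```

The tool is left tilted by about 0.1 rad, leaning toward azimuth 241°. Rows can't tilt the tool, but overreaching outward should swing the wrist outward. I'll do that at azimuth 61° to cancel the lean, well above the bench.

```bash
python3 - <<'E'
from h import *
go(.36,.62,.45)
E
```

```text
tx 0.6522 ty 0.6081 tz -0.2816 roll 0.0000 | q7 0.75 tilt [-3.044  0.013  2.52 ] pos [ 0.5243 -0.2757  0.2378]
```

```bash
python3 -m pendant '[{"tx":0.04,"ty":0.037,"tz":-0.018,"roll":0},{"tx":0.04,"ty":0.037,"tz":-0.018,"roll":0},{"tx":0.04,"ty":0.037,"tz":-0.018,"roll":0},{"tx":0.04,"ty":0.037,"tz":-0.018,"roll":0},{"tx":0.04,"ty":0.037,"tz":-0.018,"roll":0},{"tx":0.04,"ty":0.037,"tz":-0.018,"roll":0},{"tx":0.04,"ty":0.037,"tz":-0.018,"roll":0},{"tx":0.04,"ty":0.037,"tz":-0.018,"roll":0},{"tx":0.04,"ty":0.037,"tz":-0.018,"roll":0},{"tx":0.04,"ty":0.037,"tz":-0.018,"roll":0},{"tx":0.04,"ty":0.037,"tz":-0.018,"roll":0},{"tx":0.04,"ty":0.037,"tz":-0.018,"roll":0}]' 
python3 - <<'E'
from h import *
s=bot.sense(); print(np.round(s["qpos"],3)); T=pose(); print(T[:3,2].round(3))
go(.36,.62,.45)
E
```

```text
t: 8.05
position: [0.4037, 0.3823, 0.402]
ee_rot: [-3.042, 0.011, 2.519]
force: [1.1, -0.4, 0.7]
gripper_width: 0.998
grip_force: 0.0
[ 0.031  0.509 -1.258  1.457  0.468  1.62  -0.263]
[-0.049 -0.087 -0.995]
tx 0.1735 ty 0.1618 tz -0.0663 roll 0.0000 | q7 -0.26 tilt [-3.042  0.011  2.519] pos [0.4037 0.3823 0.402 ]
```

```bash
python3 -m pendant '[{"tx":0.005,"ty":0.045,"tz":-0.015,"roll":0},{"tx":0.005,"ty":0.045,"tz":-0.015,"roll":0},{"tx":0.005,"ty":0.045,"tz":-0.015,"roll":0},{"tx":0.005,"ty":0.045,"tz":-0.015,"roll":0},{"tx":0.005,"ty":0.045,"tz":-0.015,"roll":0}]' 
python3 - <<'E'
from h import *
s=bot.sense(); print(np.round(s["qpos"],3)); T=pose(); print(T[:3,2].round(3), T[:3,3].round(3))
E
```

```text
t: 8.68
position: [0.5205, 0.5838, 0.453]
ee_rot: [-3.041, 0.012, 2.518]
force: [2.8, 0.4, 0.2]
gripper_width: 0.995
grip_force: 0.0
[-0.638  0.888 -0.967  0.528  0.737  2.001 -0.147]
[-0.049 -0.088 -0.995] [0.52  0.584 0.453]
```

```bash
python3 -m pendant '[{"tx":0.015,"ty":0.018,"tz":0,"roll":0},{"tx":0.015,"ty":0.018,"tz":0,"roll":0},{"tx":0.015,"ty":0.018,"tz":0,"roll":0}]' 
python3 - <<'E'
from h import *
s=bot.sense(); print(np.round(s["qpos"],3)); T=pose(); print(T[:3,2].round(3), T[:3,3].round(3))
E
```

```text
t: 9.05
position: [0.5151, 0.6264, 0.4362]
ee_rot: [-3.02, 0.002, 2.509]
force: [-0.1, -0.8, -1.1]
gripper_width: 0.999
grip_force: 0.0
[-0.876  0.937 -0.238  0.32   0.201  2.014 -0.017]
[-0.07  -0.099 -0.993] [0.515 0.626 0.436]
```

Overreaching while high saturates joint 6 and makes the lean worse. Low down, with a straight elbow, the tool should lean outward instead, so I'll descend and try there.

```bash
python3 -m pendant '[{"tx":0,"ty":0,"tz":0.05,"roll":0},{"tx":0,"ty":0,"tz":0.05,"roll":0},{"tx":0,"ty":0,"tz":0.05,"roll":0},{"tx":0,"ty":0.02,"tz":0.05,"roll":0},{"tx":0,"ty":0.03,"tz":0.03,"roll":0},{"tx":0,"ty":0.03,"tz":0,"roll":0}]' 
python3 - <<'E'
from h import *
s=bot.sense(); print(np.round(s["qpos"],3)); T=pose(); print(T[:3,2].round(3), T[:3,3].round(3))
E
```

```text
t: 9.8
position: [0.5465, 0.6648, 0.1944]
ee_rot: [-3.014, 0.003, 2.508]
force: [0.3, 1.2, 0.4]
gripper_width: 0.995
grip_force: 0.0
[-0.84   1.056 -0.255  0.622  0.218  1.609 -0.05 ]
[-0.073 -0.104 -0.992] [0.546 0.665 0.194]
```

```bash
python3 -m pendant '[{"tx":-0.01,"ty":0.025,"tz":0,"roll":0},{"tx":-0.01,"ty":0.025,"tz":0,"roll":0},{"tx":-0.01,"ty":0.025,"tz":0,"roll":0},{"tx":-0.01,"ty":0.025,"tz":0,"roll":0}]' 
python3 - <<'E'
from h import *
s=bot.sense(); print(np.round(s["qpos"],3)); T=pose(); print(T[:3,2].round(3), T[:3,3].round(3))
E
```

```text
t: 10.3
position: [0.6083, 0.6907, 0.1767]
ee_rot: [-3.047, 0.002, 2.507]
force: [0.9, -1.4, -0.2]
gripper_width: 0.994
grip_force: 0.0
[-0.918  1.291  0.391  0.201 -0.366  1.758  0.096]
[-0.054 -0.077 -0.996] [0.608 0.691 0.177]
```

```bash
python3 -m pendant '[{"tx":-0.01,"ty":0.025,"tz":0,"roll":0},{"tx":-0.01,"ty":0.025,"tz":0,"roll":0},{"tx":-0.01,"ty":0.025,"tz":0,"roll":0}]' 
python3 - <<'E'
from h import *
s=bot.sense(); print(np.round(s["qpos"],3)); T=pose(); print(T[:3,2].round(3), T[:3,3].round(3))
E
```

```text
t: 10.68
position: [0.6414, 0.6924, 0.164]
ee_rot: [-3.104, 0.011, 2.507]
force: [0.3, 0.1, -0.5]
gripper_width: 0.998
grip_force: 0.0
[-0.935  1.349  1.034  0.199 -0.987  1.724  0.175]
[-0.014 -0.037 -0.999] [0.641 0.692 0.164]
```

```bash
python3 -m pendant '[{"tx":0.012,"ty":0.024,"tz":0,"roll":0},{"tx":0.012,"ty":0.024,"tz":0,"roll":0}]' 
python3 - <<'E'
from h import *
s=bot.sense(); print(np.round(s["qpos"],3)); T=pose(); print(T[:3,2].round(3), T[:3,3].round(3))
E
```

```text
t: 10.92
position: [0.6292, 0.7204, 0.1562]
ee_rot: [-3.135, 0.013, 2.506]
force: [-0.2, 0.3, -0.3]
gripper_width: 0.995
grip_force: 0.0
[-0.969  1.373  1.213  0.199 -1.169  1.7    0.155]
[ 0.007 -0.013 -1.   ] [0.629 0.72  0.156]
```

The tilt is back to about 0.9°, good enough. Back to the rack, keeping away from the q7 limit.

```bash
python3 -m pendant '[{"tx":-0.02,"ty":-0.045,"tz":-0.015,"roll":0},{"tx":-0.025,"ty":-0.05,"tz":-0.015,"roll":0},{"tx":-0.0295,"ty":-0.05,"tz":-0.015,"roll":0},{"tx":-0.0295,"ty":-0.05,"tz":-0.015,"roll":0},{"tx":-0.0295,"ty":-0.05,"tz":0,"roll":0},{"tx":-0.0295,"ty":-0.05,"tz":0,"roll":0},{"tx":-0.0295,"ty":-0.05,"tz":0,"roll":0},{"tx":-0.0295,"ty":-0.05,"tz":0,"roll":0},{"tx":-0.0295,"ty":-0.05,"tz":0,"roll":0},{"tx":-0.0295,"ty":-0.05,"tz":0,"roll":0},{"tx":-0.0295,"ty":-0.05,"tz":0,"roll":0},{"tx":-0.0295,"ty":-0.05,"tz":0,"roll":0}]' 
python3 - <<'E'
from h import *
s=bot.sense(); print(np.round(s["qpos"],3)); T=pose(); print(T[:3,2].round(3), T[:3,3].round(3))
go(.5166,-.4258,.2,1.755)
E
```

```text
t: 12.42
position: [0.5546, 0.0659, 0.2188]
ee_rot: [-3.136, 0.014, 2.508]
force: [0.9, -0.2, -0.7]
gripper_width: 0.996
grip_force: 0.0
[-1.124  0.827  1.469  1.843 -0.853  1.301  1.52 ]
[ 0.008 -0.012 -1.   ] [0.555 0.066 0.219]
tx -0.2602 ty -0.4187 tz 0.0246 roll 0.7531 | q7 1.52 tilt [-3.136  0.014  2.508] pos [0.5546 0.0659 0.2188]
```

```bash
python3 -m pendant '[{"tx":0,"ty":0,"tz":0,"roll":0.18},{"tx":0,"ty":0,"tz":0,"roll":0.18},{"tx":0,"ty":0,"tz":0,"roll":0.18},{"tx":0,"ty":0,"tz":0,"roll":0.18}]' 
python3 - <<'E'
from h import *
s=bot.sense(); print(np.round(s["qpos"],3)); T=pose(); print(T[:3,2].round(3), T[:3,3].round(3))
go(.5166,-.4258,.2,1.755)
E
```

```text
t: 12.92
position: [0.555, 0.0674, 0.2187]
ee_rot: [3.137, 0.014, 1.781]
force: [-1.4, -0.4, 0.4]
gripper_width: 0.995
grip_force: 0.0
[-1.129  0.899  1.531  1.841 -0.918  1.36   0.841]
[ 0.008 -0.012 -1.   ] [0.555 0.067 0.219]
tx -0.4740 ty -0.1407 tz 0.0245 roll 0.0263 | q7 0.84 tilt [3.137 0.014 1.781] pos [0.555  0.0674 0.2187]
```

```bash
python3 -m pendant '[{"tx":-0.053,"ty":-0.0156,"tz":0,"roll":0},{"tx":-0.053,"ty":-0.0156,"tz":0,"roll":0},{"tx":-0.053,"ty":-0.0156,"tz":0,"roll":0},{"tx":-0.053,"ty":-0.0156,"tz":0,"roll":0},{"tx":-0.053,"ty":-0.0156,"tz":0,"roll":0},{"tx":-0.053,"ty":-0.0156,"tz":0,"roll":0},{"tx":-0.053,"ty":-0.0156,"tz":0,"roll":0},{"tx":-0.053,"ty":-0.0156,"tz":0,"roll":0}]' 
python3 - <<'E'
from h import *
s=bot.sense(); print(np.round(s["qpos"],3)); T=pose(); print(T[:3,2].round(3), T[:3,3].round(3))
go(.5166,-.4258,.18,1.755)
E
```

```text
t: 13.92
position: [0.5227, -0.3742, 0.223]
ee_rot: [3.136, 0.011, 1.788]
force: [1.4, 0.1, 0.2]
gripper_width: 0.997
grip_force: 0.0
[-0.214  0.851  1.319  1.629 -0.849  1.331  1.451]
[ 0.008 -0.01  -1.   ] [ 0.523 -0.374  0.223]
tx -0.0486 ty -0.0173 tz 0.0435 roll 0.0329 | q7 1.45 tilt [3.136 0.011 1.788] pos [ 0.5227 -0.3742  0.223 ]
```

```bash
python3 -m pendant '[{"tx":-0.0486,"ty":-0.0173,"tz":0.0,"roll":0.033},{"tx":0,"ty":0,"tz":0.0,"roll":0}]' 
python3 - <<'E'
from h import *
im,d,K,T=shot("wrist","w5"); np.savez("pics/w5.npz",K=K,T=T,d=d)
go(.5166,-.4258,.18,1.755)
print(proj([[.5166,-.4258,.096],[.5093,-.3889,.0825],[.5024,-.3497,.096]],K,T).round(1))
E
```

```text
t: 14.18
position: [0.5123, -0.4293, 0.2241]
ee_rot: [3.137, 0.014, 1.745]
force: [0.3, 0.9, 0.9]
gripper_width: 0.997
grip_force: 0.0
tx 0.0008 ty 0.0023 tz 0.0438 roll -0.0065 | q7 1.46 tilt [3.136 0.012 1.749] pos [ 0.5141 -0.4265  0.2238]
[[323.6 180.3]
 [322.6 131.2]
 [323.3  78.6]]
```

View pics/w5.png

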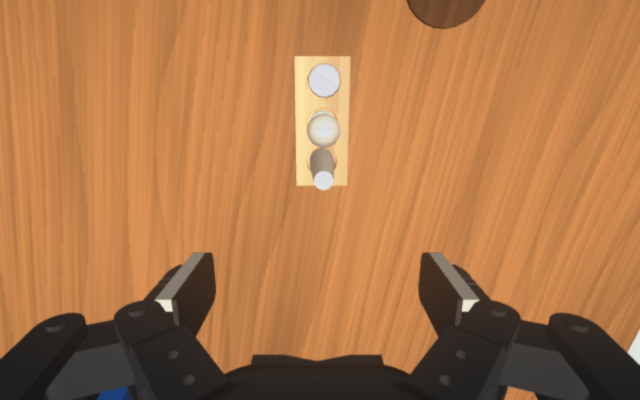

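The mandrel's top is at (323,180), where it was predicted, and the row runs vertically in the picture. Descending.

```bash
python3 -m pendant '[{"tx":0.0005,"ty":0.002,"tz":0.04,"roll":-0.006},{"tx":0,"ty":0,"tz":0.04,"roll":0},{"tx":0,"ty":0,"tz":0.03,"roll":0},{"tx":0,"ty":0,"tz":0,"roll":0}]' 
python3 - <<'E'
from h import *
go(.5166,-.4258,.04,1.755)
E
```

```text
t: 14.72
position: [0.5195, -0.421, 0.1116]
ee_rot: [3.137, 0.007, 1.761]
force: [-0.1, -0.4, 0.7]
gripper_width: 0.996
grip_force: 0.0
tx -0.0037 ty -0.0041 tz 0.0716 roll 0.0057 | q7 1.53 tilt [3.137 0.007 1.761] pos [ 0.5195 -0.421   0.1116]
```

```bash
python3 -m pendant '[{"tx":-0.0035,"ty":-0.003,"tz":0.02,"roll":0},{"tx":0,"ty":0,"tz":0.02,"roll":0},{"tx":0,"ty":0,"tz":0,"roll":0}]' 
python3 - <<'E'
from h import *
go(.5166,-.4258,.04,1.755)
E
```

```text
t: 15.1
position: [0.5171, -0.4283, 0.0732]
ee_rot: [3.135, 0.01, 1.756]
force: [0.8, 0.1, -0.0]
gripper_width: 0.995
grip_force: 0.0
tx 0.0029 ty -0.0003 tz 0.0331 roll 0.0011 | q7 1.55 tilt [3.135 0.01  1.756] pos [ 0.5171 -0.4283  0.0732]
```

```bash
python3 -m pendant '[{"tx":0.001,"ty":0,"tz":0.017,"roll":0},{"tx":0.0,"ty":0,"tz":0.016,"roll":0},{"tx":0,"ty":0,"tz":0,"roll":0}]'
python3 - <<'E'
from h import *
go(.5166,-.4258,.04,1.755)
im,d,K,T=shot("wrist","w6"); go(.5166,-.4258,.04,1.755)
E
```

```text
t: 15.48
position: [0.5173, -0.4277, 0.0401]
ee_rot: [3.135, 0.01, 1.756]
force: [-0.7, -0.4, -0.3]
gripper_width: 0.995
grip_force: 0.0
tx 0.0020 ty -0.0003 tz 0.0001 roll 0.0011 | q7 1.57 tilt [3.135 0.01  1.756] pos [ 0.5173 -0.4277  0.0401]
tx 0.0027 ty -0.0005 tz 0.0012 roll 0.0010 | q7 1.57 tilt [3.134 0.012 1.756] pos [ 0.5176 -0.4284  0.0412]
```

View pics/w6.png

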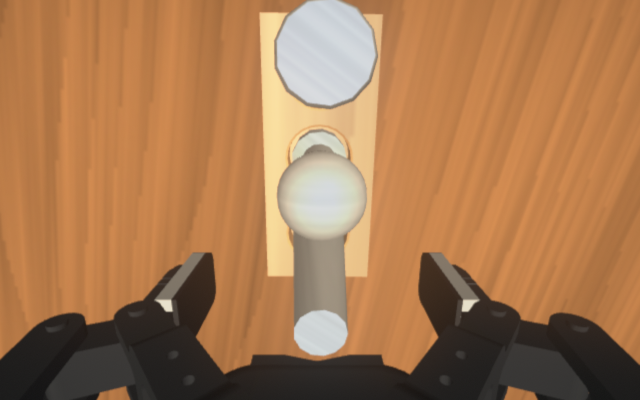

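Mandrel top at (320,333), centred between the fingers and 2.4 mm toward tool +x. I'll correct that, close and lift.

```bash
python3 -m pendant '[{"tx":0.0025,"ty":0,"tz":0,"roll":0}]' && python3 -m pendant '[{"tx":0,"ty":0,"tz":0,"roll":0},{"tx":0,"ty":0,"tz":0,"roll":0},{"tx":0,"ty":0,"tz":0,"roll":0},{"tx":0,"ty":0,"tz":0,"roll":0},{"tx":0,"ty":0,"tz":0,"roll":0},{"tx":0,"ty":0,"tz":0,"roll":0}]' 0 50
```

```text
t: 15.65
position: [0.5175, -0.4268, 0.0426]
ee_rot: [3.133, 0.014, 1.756]
force: [-0.8, 0.2, 0.4]
gripper_width: 0.993
grip_force: 0.0
t: 16.4
position: [0.5178, -0.4265, 0.0425]
ee_rot: [3.132, 0.013, 1.756]
force: [-0.2, 1.5, 4.2]
gripper_width: 0.231
grip_force: 49.3
```

```bash
python3 -m pendant '[{"tx":0,"ty":0,"tz":-0.02,"roll":0},{"tx":0,"ty":0,"tz":-0.03,"roll":0},{"tx":0,"ty":0,"tz":-0.04,"roll":0},{"tx":0,"ty":0,"tz":-0.04,"roll":0},{"tx":0,"ty":0,"tz":0,"roll":0}]'
python3 - <<'E'
from h import *
im,d,K,T=shot("wrist","w7"); go(.4894,.3634,.175)
print(bot.sense()["qpos"])
E
```

```text
t: 17.02
position: [0.5169, -0.4272, 0.1778]
ee_rot: [3.129, 0.019, 1.755]
force: [-0.3, -0.7, -2.2]
gripper_width: 0.229
grip_force: 49.2
tx 0.7807 ty 0.1185 tz -0.0106 roll 0.0000 | q7 1.50 tilt [3.13  0.016 1.756] pos [ 0.5165 -0.4258  0.1752]
[-0.08826058  0.91648012  1.24680087  1.60556888 -0.90860322  1.27729515
  1.49690414]
```

View pics/w7.png

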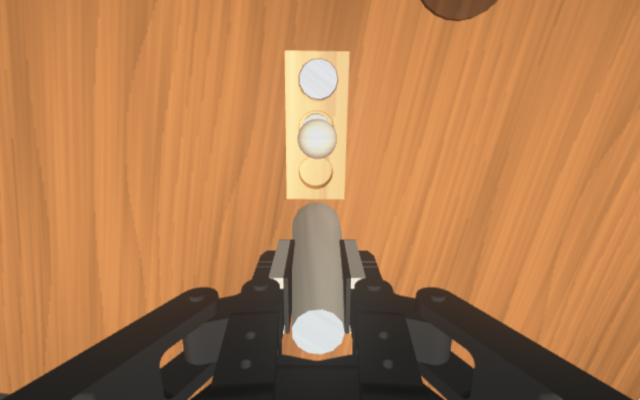

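The mandrel is held upright; its well in the rack is empty at (316,172), and the punch and stake still stand. On to the block, rolling back first to keep joint 3 off its limit.

```bash
python3 -m pendant '[{"tx":0,"ty":0,"tz":-0.01,"roll":-0.175},{"tx":0,"ty":0,"tz":0,"roll":-0.175},{"tx":0,"ty":0,"tz":0,"roll":-0.175},{"tx":0,"ty":0,"tz":0,"roll":-0.175},{"tx":0.037,"ty":0.0425,"tz":0,"roll":0},{"tx":0.037,"ty":0.0425,"tz":0,"roll":0},{"tx":0.037,"ty":0.0425,"tz":0,"roll":0},{"tx":0.037,"ty":0.0425,"tz":0,"roll":0},{"tx":0.037,"ty":0.0425,"tz":0,"roll":0},{"tx":0.037,"ty":0.0425,"tz":0,"roll":0}]'
python3 - <<'E'
from h import *
go(.4894,.3634,.175); print(np.round(bot.sense()["qpos"],2),pose()[:3,2].round(3))
E
```

```text
t: 18.32
position: [0.5045, -0.0845, 0.1776]
ee_rot: [-3.14, 0.014, 2.456]
force: [1.7, 0.6, -1.8]
gripper_width: 0.232
grip_force: 49.3
tx 0.2953 ty 0.3372 tz -0.0021 roll 0.0000 | q7 1.69 tilt [-3.14   0.014  2.456] pos [ 0.5045 -0.0845  0.1776]
[-0.87  0.67  1.34  2.   -0.74  1.09  1.69] [ 0.009 -0.01  -1.   ]
```

```bash
python3 -m pendant '[{"tx":0.037,"ty":0.0425,"tz":0,"roll":0},{"tx":0.037,"ty":0.0425,"tz":0,"roll":0},{"tx":0.037,"ty":0.0425,"tz":0,"roll":0},{"tx":0.037,"ty":0.0425,"tz":0,"roll":0},{"tx":0.037,"ty":0.0425,"tz":0,"roll":0},{"tx":0.037,"ty":0.0425,"tz":0,"roll":0},{"tx":0.037,"ty":0.042,"tz":0,"roll":0},{"tx":0.036,"ty":0.041,"tz":0,"roll":0},{"tx":0,"ty":0,"tz":0,"roll":0}]'
python3 - <<'E'
from h import *
im,d,K,T=shot("wrist","w8")
go(.4894,.3634,.06); print(np.round(bot.sense()["qpos"],2),pose()[:3,2].round(3))
P=np.array([[.4894,.3634,.026]]); print(proj(P,K,T))
h=cv2.cvtColor(im,cv2.COLOR_BGR2HSV); 
c=proj(P,K,T)[0].astype(int); print(c,im[max(0,c[1]-60):c[1]+60:12,c[0]-80:c[0]+81:20].mean(2).astype(int))
E
```

```text
t: 19.45
position: [0.4888, 0.3675, 0.1713]
ee_rot: [-3.138, 0.013, 2.466]
force: [-0.8, -0.8, -3.2]
gripper_width: 0.232
grip_force: 49.4
tx 0.0017 ty 0.0001 tz 0.1117 roll 0.0000 | q7 0.92 tilt [-3.137  0.015  2.461] pos [0.4896 0.3637 0.1717]
[-1.52  0.89  1.32  1.75 -0.9   1.25  0.92] [ 0.009 -0.013 -1.   ]
[[316.25755841 183.54703928]]
[316 183] [[158 156 153 159 156 155 149 138 151]
 [159 156 159  68 151 151 148 151 154]
 [157 141 148  92  94  93  70 149 153]
 [141 154 151  90  87  91  93 149 153]
 [158 146 152  94  89  92  94 150 157]
 [141 152 112  84  93  90  94 158 158]
 [151 147  91  86  89  82  96 160 161]
 [149 162  89  89 130  87  94 160 159]
 [154 152 138 138 134 155 148 161 158]
 [156 145 152 138 138 154 166 158 164]]
```

```bash
python3 -m pendant '[{"tx":0.001,"ty":0,"tz":0.045,"roll":0},{"tx":0,"ty":0,"tz":0.045,"roll":0},{"tx":0,"ty":0,"tz":0,"roll":0}]'
python3 - <<'E'
from h import *
im,d,K,T=shot("wrist","w9")
go(.4894,.3634,.045)
E
```

```text
t: 19.88
position: [0.4889, 0.3582, 0.08]
ee_rot: [-3.133, 0.014, 2.454]
force: [0.2, -0.9, -1.7]
gripper_width: 0.233
grip_force: 49.5
tx 0.0045 ty 0.0027 tz 0.0374 roll 0.0000 | q7 0.98 tilt [-3.137  0.015  2.454] pos [0.4908 0.359  0.0825]
```

View pics/w9.png

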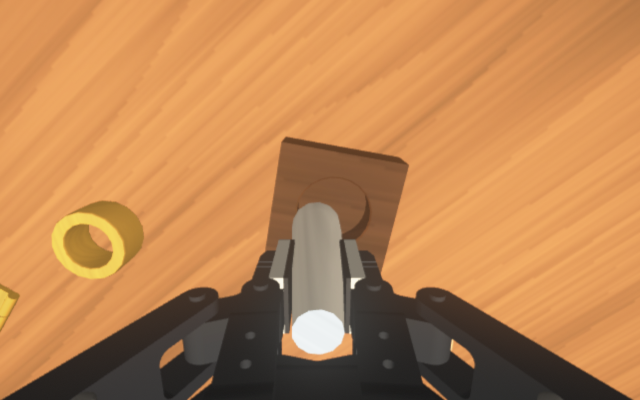

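```bash
python3 - <<'E'
from h import *
im,d,K,T=shot("wrist")
c=np.array([.4894,.3634,.026]); th=np.linspace(0,2*np.pi,200); 
e=proj(c+.022*np.c_[np.cos(th),np.sin(th),0*th],K,T)
print("pred top",e[e[:,1].argmin()],"right",e[e[:,0].argmax()],"left",e[e[:,0].argmin()])
print("px/m",proj([c],K,T)-proj([c+T[:3,:3]@[.01,0,0]],K,T),proj([c],K,T)-proj([c+T[:3,:3]@[0,.01,0]],K,T))
go(*c[:2],.045)
E
```

```text
pred top [324.49865488 173.30642423] right [360.95327971 207.7425075 ] left [288.26417648 208.22895923]
px/m [[-1.65110748e+01 -5.68434189e-14]] [[  0.         -16.51107483]]
tx 0.0051 ty 0.0012 tz 0.0391 roll 0.0000 | q7 0.98 tilt [-3.14   0.016  2.454] pos [0.4921 0.3598 0.0842]
```

The close view shows the well's rim centred near (335,212), and the block's corners agree. Relative to the mandrel's axis at column 318 that is about 9.5 mm along tool y, so I'll correct and lower.

```bash
python3 -m pendant '[{"tx":0.001,"ty":0.0095,"tz":0,"roll":0},{"tx":0,"ty":0,"tz":0,"roll":0}]'
python3 - <<'E'
from h import *
im,d,K,T=shot("wrist","w10"); go(.4894,.3634,.0425)
g=cv2.GaussianBlur(cv2.cvtColor(im,cv2.COLOR_BGR2GRAY),(3,3),0)
# block top edges: dark region left/right bounds on rows above mandrel
b=(im[...,2]<135)&(im[...,2]>40)
for v in range(135,200,8):
    c=np.where(b[v,240:430])[0]+240; print(v,c.min() if len(c) else None,c.max() if len(c) else None)
for v in range(168,215,6): print(v,g[v,282:372:5])
E
```

```text
t: 20.23
position: [0.4981, 0.3708, 0.0849]
ee_rot: [3.14, 0.016, 2.457]
force: [-0.4, 0.8, -2.1]
gripper_width: 0.227
grip_force: 49.5
tx 0.0027 ty -0.0104 tz 0.0419 roll 0.0000 | q7 0.97 tilt [3.141 0.016 2.457] pos [0.4976 0.3702 0.0845]
135 None None
143 259 295
151 301 339
159 256 373
167 253 377
175 253 344
183 262 356
191 276 346
199 248 369
168 [ 98  98  98  98  98  97  97  99  99 100 100 101 102 101 101  96  94  95]
174 [ 96  96  97  97  97  98  98  97  97  99  99  99  99 101 101 102 102 102]
180 [ 96  94  94  97  97  98  98  98  92  97  98  98  99 100 100 101 101 102]
186 [ 94  97  97  97  97  97  96  97  98  98  92  97  98  98  98  99 100 101]
192 [ 96  96  95  95  96  96  96  97  97  98  98  91  98  99 101 102 102 102]
198 [ 97  96  95  95  95  95  97  97  97  97  97  97  97  98  97  97  98 100]
204 [100 100 100 100 101 126 133 132 133 111  95  98  89 101 102 103 104 105]
210 [ 98  99  99 111 140 141 141 139 147 150 146  99  79 100 101 101 102 112]
```

```bash
python3 -c "
import cv2
a=cv2.imread('pics/w10.png')[120:360,200:440]; cv2.imwrite('pics/w10c.png',cv2.resize(cv2.convertScaleAbs(a,alpha=1.5),None,fx=2.5,fy=2.5,interpolation=2))"
```

```text
(no output)
```

View pics/w10c.png

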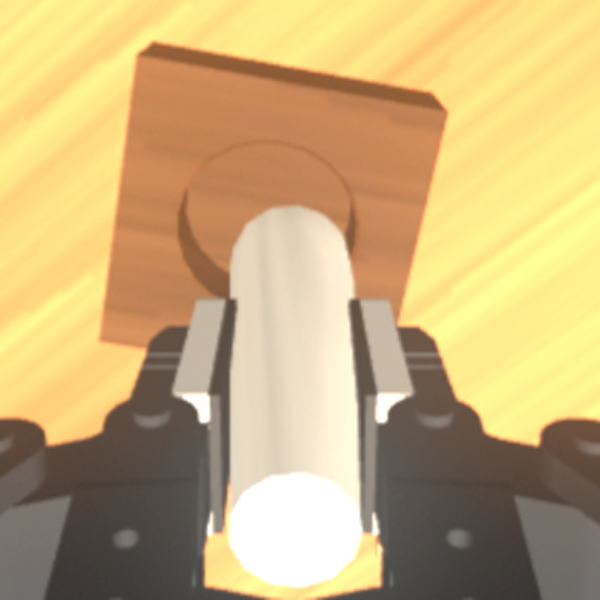

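The well is clear now: left edge about px 272, right about 342, centre about (307,209). The first correction overshot because the arm was still settling. I'll go back 6.5 mm, let it settle and lower.

```bash
python3 -m pendant '[{"tx":0.0025,"ty":-0.0065,"tz":0,"roll":0},{"tx":0,"ty":0,"tz":0,"roll":0},{"tx":0,"ty":0,"tz":0.015,"roll":0},{"tx":0,"ty":0,"tz":0,"roll":0},{"tx":0,"ty":0,"tz":0,"roll":0}]'
python3 - <<'E'
from h import *
im,d,K,T=shot("wrist","w11"); go(.4894,.3634,.0425)
g=cv2.GaussianBlur(cv2.cvtColor(im,cv2.COLOR_BGR2GRAY),(3,3),0)
e=cv2.Canny(g,12,30)
for v in range(160,230,5): print(v,np.where(e[v,230:420])[0]+230)
E
```

```text
t: 20.9
position: [0.4908, 0.3653, 0.0677]
ee_rot: [-3.139, 0.016, 2.456]
force: [-0.1, 0.5, -2.3]
gripper_width: 0.228
grip_force: 49.5
tx 0.0003 ty -0.0025 tz 0.0255 roll 0.0000 | q7 0.98 tilt [-3.14   0.016  2.456] pos [0.491  0.3654 0.068 ]
160 [239 264 318 319 320 321 322 361 362 363 364 365 366 384 391 392]
165 [232 233 259 264 346 347 348 349 350 388 389 390 391]
170 [252 253 254 263 374 375 376 377 378 396 397]
175 [247 262 400]
180 [241 242 261 399]
185 [235 261 398]
190 [260 303 304 310 311 312 313 331 332 339 340 397]
195 [259 299 300 342 343 344 347 348 396]
200 [259 349 352 353 394]
205 [258 304 305 327 328 329 353 354 357 393]
210 [257 297 298 333 334 356 358 392]
215 [257 283 284 286 295 337 356 359 390]
220 [256 283 286 293 339 355 360 389]
225 [255 283 288 292 340 354 360 388]
```

Edges at row 220: well 283–358, mandrel 293–339. That leaves about 2 mm off centre, well within the 9 mm clearance, so I'll lower.

```bash
python3 -m pendant '[{"tx":0,"ty":0.0015,"tz":0.01,"roll":0},{"tx":0,"ty":0,"tz":0.01,"roll":0},{"tx":0,"ty":0,"tz":0.003,"roll":0},{"tx":0,"ty":0,"tz":0,"roll":0}]'
```

```text
t: 21.45
position: [0.4918, 0.3663, 0.0447]
ee_rot: [-3.139, 0.015, 2.456]
force: [0.0, 0.7, -1.6]
gripper_width: 0.231
grip_force: 49.5
```

```bash
python3 -m pendant '[{"tx":0,"ty":0,"tz":0.002,"roll":0},{"tx":0,"ty":0,"tz":0,"roll":0}]'; python3 -m pendant '[{"tx":0,"ty":0,"tz":0.002,"roll":0},{"tx":0,"ty":0,"tz":0,"roll":0}]'
```

```text
t: 21.7
position: [0.4921, 0.3665, 0.0432]
ee_rot: [-3.14, 0.015, 2.456]
force: [-0.0, -0.3, -2.1]
gripper_width: 0.231
grip_force: 49.5
t: 21.95
position: [0.4925, 0.3665, 0.0425]
ee_rot: [-3.141, 0.015, 2.456]
force: [-2.7, -1.6, 7.4]
gripper_width: 0.232
grip_force: 50.7
```

Contact at the expected height. Release and rise.

```bash
python3 -m pendant '[{"tx":0,"ty":0,"tz":0,"roll":0},{"tx":0,"ty":0,"tz":0,"roll":0},{"tx":0,"ty":0,"tz":0,"roll":0},{"tx":0,"ty":0,"tz":0,"roll":0},{"tx":0,"ty":0,"tz":-0.01,"roll":0},{"tx":0,"ty":0,"tz":-0.04,"roll":0},{"tx":0,"ty":0,"tz":-0.05,"roll":0},{"tx":0,"ty":0,"tz":-0.05,"roll":0},{"tx":0,"ty":0,"tz":-0.03,"roll":0},{"tx":0,"ty":0,"tz":0,"roll":0}]' 0.07
python3 - <<'E'
from h import *
im,d,K,T=shot("wrist","w12"); go(.42,-.21,.17); s=bot.sense(); print(np.round(s["qpos"],2),pose()[:3,2].round(3))
h=cv2.cvtColor(im,cv2.COLOR_BGR2HSV)
c=proj([[.49,.364,.096],[.49,.364,.006]],K,T); print(c)
b=((h[...,1]<60)&(h[...,2]>90)).astype(np.uint8); n,l,st,ce=cv2.connectedComponentsWithStats(b)
for i in range(1,n):
    if st[i,4]>150: print(st[i],ce[i].round(1), ray(ce[i],K,T,.096)[0].round(4))
E
```

```text
t: 23.2
position: [0.4916, 0.3687, 0.2244]
ee_rot: [3.138, 0.016, 2.456]
force: [-0.0, 0.2, -0.1]
gripper_width: 0.823
grip_force: 0.0
tx -0.3109 ty -0.4926 tz 0.0569 roll 0.0000 | q7 0.88 tilt [3.141 0.015 2.456] pos [0.4906 0.3686 0.2224]
[-1.54  0.84  1.37  1.7  -0.84  1.32  0.88] [ 0.012 -0.009 -1.   ]
[[312.85166982 186.66767685]
 [313.49119608 164.45504588]]
[304 153  23  42 820] [314.5 173.1] [0.4821 0.3722 0.096 ]
[186 248  40  55 733] [204.  276.1] [0.4922 0.2387 0.096 ]
[410 249  38  68 728] [429.7 279.1] [0.6202 0.3901 0.096 ]
[618 354  22  30 345] [632.1 367.8] [0.8241 0.4871 0.096 ]
```

```bash
python3 -m pendant '[{"tx":-0.031,"ty":-0.049,"tz":0,"roll":0},{"tx":-0.031,"ty":-0.049,"tz":0,"roll":0},{"tx":-0.031,"ty":-0.049,"tz":0,"roll":0},{"tx":-0.031,"ty":-0.049,"tz":0,"roll":0},{"tx":-0.031,"ty":-0.049,"tz":0,"roll":0},{"tx":-0.031,"ty":-0.049,"tz":0,"roll":0},{"tx":-0.031,"ty":-0.049,"tz":0,"roll":0},{"tx":-0.031,"ty":-0.049,"tz":0,"roll":0},{"tx":-0.031,"ty":-0.049,"tz":0,"roll":0},{"tx":-0.03,"ty":-0.05,"tz":0,"roll":0},{"tx":0,"ty":0,"tz":0,"roll":0},{"tx":0,"ty":0,"tz":0,"roll":0}]' 0.085
cat >> h.py <<'E'
def green(z=.014):
    im,d,K,T=shot("wrist"); h=cv2.cvtColor(im,cv2.COLOR_BGR2HSV)
    b=cv2.inRange(h,(45,80,30),(85,255,255)); c=max(cv2.findContours(b,0,2)[0],key=cv2.contourArea)
    # silhouette on girdle plane: enclosing circle of rays at z
    P=ray(c[:,0],K,T,z); (x,y),r=cv2.minEnclosingCircle(P[:,:2].astype(np.float32)); print("green",round(x,4),round(y,4),"r",round(r,4)); go(x,y,.1)
E
python3 - <<'E'
from h import *
green(); s=bot.sense(); print(np.round(s["qpos"],2),pose()[:3,2].round(3))
E
```

```text
t: 24.75
position: [0.4176, -0.2072, 0.2259]
ee_rot: [-3.14, 0.014, 2.454]
force: [0.0, 0.0, 0.5]
gripper_width: 0.994
grip_force: 0.0
green 0.4189 -0.2148 r 0.0222
tx -0.0044 ty -0.0060 tz 0.1260 roll 0.0000 | q7 1.75 tilt [-3.14   0.014  2.457] pos [ 0.4182 -0.2061  0.2259]
[-0.72  0.39  1.37  2.05 -0.45  1.04  1.75] [ 0.009 -0.01  -1.   ]
```

```bash
python3 -m pendant '[{"tx":-0.0044,"ty":-0.006,"tz":0.04,"roll":0},{"tx":0,"ty":0,"tz":0.05,"roll":0},{"tx":0,"ty":0,"tz":0.04,"roll":0},{"tx":0,"ty":0,"tz":0,"roll":0},{"tx":0,"ty":0,"tz":0,"roll":0}]'
python3 - <<'E'
from h import *
green()
E
```

```text
t: 25.42
position: [0.4203, -0.2156, 0.0976]
ee_rot: [-3.14, 0.016, 2.458]
force: [-0.5, -0.1, 0.0]
gripper_width: 0.995
grip_force: 0.0
green 0.4194 -0.2149 r 0.0229
tx 0.0017 ty -0.0000 tz -0.0020 roll 0.0000 | q7 1.95 tilt [-3.14   0.017  2.458] pos [ 0.4207 -0.2159  0.0981]
```

```bash
python3 -m pendant '[{"tx":0.001,"ty":0,"tz":0.04,"roll":0},{"tx":0,"ty":0,"tz":0.03,"roll":0},{"tx":0,"ty":0,"tz":0.015,"roll":0},{"tx":0,"ty":0,"tz":0.005,"roll":0},{"tx":0,"ty":0,"tz":0,"roll":0}]'
python3 - <<'E'
from h import *
go(.4194,-.2149,.004)
E
```

```text
t: 26.1
position: [0.4203, -0.2168, 0.0075]
ee_rot: [-3.14, 0.017, 2.456]
force: [-0.7, -0.4, -0.0]
gripper_width: 0.998
grip_force: 0.0
tx 0.0020 ty 0.0009 tz 0.0035 roll 0.0000 | q7 2.11 tilt [-3.14   0.017  2.456] pos [ 0.4203 -0.2168  0.0075]
```

```bash
python3 -m pendant '[{"tx":0.001,"ty":0,"tz":0.003,"roll":0},{"tx":0,"ty":0,"tz":0,"roll":0},{"tx":0,"ty":0,"tz":0,"roll":0},{"tx":0,"ty":0,"tz":0,"roll":0},{"tx":0,"ty":0,"tz":0,"roll":0},{"tx":0,"ty":0,"tz":0,"roll":0}]' 0.035 30
python3 - <<'E'
from h import *
go(.4194,-.2149,.15)
E
```

```text
t: 26.85
position: [0.4192, -0.2158, 0.0043]
ee_rot: [-3.141, 0.016, 2.456]
force: [-0.7, 2.0, 6.7]
gripper_width: 0.515
grip_force: 29.7
tx -0.0019 ty 0.0007 tz -0.1457 roll 0.0000 | q7 2.11 tilt [-3.141  0.016  2.456] pos [ 0.4192 -0.2158  0.0043]
```

```bash
python3 -m pendant '[{"tx":0,"ty":0,"tz":-0.02,"roll":0},{"tx":0,"ty":0,"tz":-0.04,"roll":0},{"tx":0,"ty":0,"tz":-0.05,"roll":0},{"tx":0.016,"ty":0.048,"tz":-0.02,"roll":0},{"tx":0.016,"ty":0.048,"tz":0,"roll":0},{"tx":0.016,"ty":0.048,"tz":0,"roll":0},{"tx":0.016,"ty":0.048,"tz":0,"roll":0},{"tx":0.016,"ty":0.048,"tz":0,"roll":0},{"tx":0.016,"ty":0.048,"tz":0,"roll":0},{"tx":0.016,"ty":0.048,"tz":0,"roll":0},{"tx":0,"ty":0,"tz":0,"roll":0}]'
python3 - <<'E'
from h import *
im,d,K,T=shot("wrist","w13"); go(.5881,.2184,.13)
s=bot.sense(); print(np.round(s["qpos"],2),pose()[:3,2].round(3))
h=cv2.cvtColor(im,cv2.COLOR_BGR2HSV)
b=cv2.inRange(h,(45,80,30),(85,255,255)); c=max(cv2.findContours(b,0,2)[0],key=cv2.contourArea); print("green px",cv2.boundingRect(c))
print(proj([.5881,.2184,.008],K,T))
m=cv2.inRange(h,(12,40,215),(30,140,255)); 
for c in cv2.findContours(m,0,2)[0]:
    if cv2.contourArea(c)>300: P=ray(c[:,0],K,T,.008); (x,y),r=cv2.minEnclosingCircle(P[:,:2].astype(np.float32)); print(cv2.boundingRect(c),round(x,4),round(y,4),round(r,4))
E
```

```text
t: 28.22
position: [0.5443, 0.122, 0.1309]
ee_rot: [-3.141, 0.015, 2.465]
force: [-0.7, 0.3, -0.6]
gripper_width: 0.514
grip_force: 31.5
tx 0.0282 ty 0.1056 tz 0.0003 roll 0.0000 | q7 1.24 tilt [-3.139  0.015  2.461] pos [0.5435 0.1187 0.131 ]
[-1.06  0.68  1.08  1.92 -0.71  0.98  1.24] [ 0.01  -0.011 -1.   ]
green px (264, 214, 107, 103)
[[452.54246067 153.78363783]]
(343, 326, 23, 30) 0.6787 0.055 0.0172
(533, 220, 107, 122) 0.7652 0.2581 0.0596
(397, 98, 114, 113) 0.5902 0.2177 0.0441
(577, 33, 63, 86) 0.6154 0.3415 0.0293
```

The middle dish measures r = 44.1 mm at (0.590, 0.218), and the cabochon is held centred.

```bash
python3 -m pendant '[{"tx":0.013,"ty":0.053,"tz":0,"roll":0},{"tx":0.013,"ty":0.053,"tz":0.02,"roll":0},{"tx":0,"ty":0,"tz":0.04,"roll":0},{"tx":0,"ty":0,"tz":0,"roll":0},{"tx":0,"ty":0,"tz":0,"roll":0}]'
python3 - <<'E'
from h import *
im,d,K,T=shot("wrist","w14"); go(.5902,.2177,.009)
h=cv2.cvtColor(im,cv2.COLOR_BGR2HSV); m=cv2.inRange(h,(12,40,215),(30,140,255)); print(proj([.5902,.2177,.008],K,T))
for c in cv2.findContours(m,0,2)[0]:
    if cv2.contourArea(c)>300: P=ray(c[:,0],K,T,.008); (x,y),r=cv2.minEnclosingCircle(P[:,:2].astype(np.float32)); print(cv2.boundingRect(c),round(x,4),round(y,4),round(r,4))
E
```

```text
t: 28.9
position: [0.5917, 0.2119, 0.0722]
ee_rot: [-3.14, 0.017, 2.453]
force: [0.4, -0.8, -0.5]
gripper_width: 0.515
grip_force: 31.5
tx 0.0060 ty 0.0029 tz 0.0636 roll 0.0000 | q7 1.13 tilt [-3.141  0.017  2.453] pos [0.5921 0.2124 0.0727]
[[325.67154513 203.35713528]]
(440, 362, 36, 38) 0.76 0.2066 0.0225
(483, 276, 125, 92) 0.7595 0.2764 0.0555
(256, 133, 140, 111) 0.5901 0.2176 0.0439
(471, 51, 102, 105) 0.6157 0.3422 0.0293
```

```bash
python3 -m pendant '[{"tx":0.006,"ty":0.003,"tz":0.02,"roll":0},{"tx":0,"ty":0,"tz":0.02,"roll":0},{"tx":0,"ty":0,"tz":0.01,"roll":0},{"tx":0,"ty":0,"tz":0,"roll":0},{"tx":0,"ty":0,"tz":0,"roll":0}]'
python3 - <<'E'
from h import *
shot("wrist"); go(.5902,.2177,.009)
E
```

```text
t: 29.58
position: [0.5894, 0.2196, 0.021]
ee_rot: [-3.14, 0.016, 2.456]
force: [-0.2, 0.1, -0.8]
gripper_width: 0.518
grip_force: 31.5
tx -0.0016 ty -0.0011 tz 0.0123 roll 0.0000 | q7 1.15 tilt [-3.14   0.016  2.456] pos [0.5895 0.2198 0.0212]
```

```bash
python3 -m pendant '[{"tx":-0.001,"ty":-0.0005,"tz":0.008,"roll":0},{"tx":0,"ty":0,"tz":0.0035,"roll":0},{"tx":0,"ty":0,"tz":0,"roll":0}]'; python3 -m pendant '[{"tx":0,"ty":0,"tz":0.001,"roll":0},{"tx":0,"ty":0,"tz":0,"roll":0}]'
```

```text
t: 30.0
position: [0.5893, 0.2187, 0.0089]
ee_rot: [-3.139, 0.015, 2.456]
force: [-0.1, 0.2, -1.3]
gripper_width: 0.518
grip_force: 31.5
t: 30.25
position: [0.5896, 0.2188, 0.0085]
ee_rot: [-3.14, 0.015, 2.456]
force: [-0.8, -0.4, 0.9]
gripper_width: 0.516
grip_force: 31.7
```

```bash
python3 -m pendant '[{"tx":0,"ty":0,"tz":0,"roll":0},{"tx":0,"ty":0,"tz":0,"roll":0},{"tx":0,"ty":0,"tz":0,"roll":0},{"tx":0,"ty":0,"tz":-0.01,"roll":0},{"tx":0,"ty":0,"tz":-0.04,"roll":0},{"tx":0,"ty":0,"tz":-0.05,"roll":0},{"tx":0,"ty":0,"tz":-0.05,"roll":0},{"tx":0,"ty":0,"tz":-0.05,"roll":0},{"tx":0,"ty":0,"tz":0,"roll":0}]' 0.065
python3 - <<'E'
from h import *
green(.018); im,d,K,T=shot("wrist","w15"); h=cv2.cvtColor(im,cv2.COLOR_BGR2HSV); m=cv2.inRange(h,(12,40,215),(30,140,255))
for c in cv2.findContours(m,0,2)[0]:
    if cv2.contourArea(c)>300: P=ray(c[:,0],K,T,.008); (x,y),r=cv2.minEnclosingCircle(P[:,:2].astype(np.float32)); print(cv2.boundingRect(c),round(x,4),round(y,4),round(r,4))
y=cv2.inRange(h,(22,130,90),(34,255,255))
for c in cv2.findContours(y,0,2)[0]:
    if cv2.contourArea(c)>300: P=ray(c[:,0],K,T,.026); (x,yy),r=cv2.minEnclosingCircle(P[:,:2].astype(np.float32)); print("brass",cv2.boundingRect(c),round(x,4),round(yy,4),round(r,4))
go(.4121,.2336,.15)
s=bot.sense(); print(np.round(s["qpos"],2),pose()[:3,2].round(3))
E
```

```text
t: 31.38
position: [0.5902, 0.221, 0.2134]
ee_rot: [3.136, 0.019, 2.456]
force: [-0.3, -0.3, -0.5]
gripper_width: 0.755
grip_force: 0.0
green 0.5882 0.2177 r 0.0224
tx -0.0000 ty -0.0031 tz 0.1108 roll 0.0000 | q7 1.02 tilt [3.139 0.017 2.456] pos [0.5886 0.2211 0.2108]
(242, 302, 21, 47) 0.6868 0.0407 0.0332
(398, 216, 100, 85) 0.7642 0.2573 0.0595
(273, 125, 87, 86) 0.5902 0.2176 0.0443
(404, 77, 60, 63) 0.616 0.3427 0.0296
brass (33, 184, 81, 32) 0.4588 0.015 0.0388
brass (80, 51, 48, 64) 0.4049 0.1213 0.0278
brass (172, 0, 52, 31) 0.4144 0.2316 0.0215
tx 0.1444 ty -0.1014 tz 0.0568 roll 0.0000 | q7 1.02 tilt [-3.141  0.015  2.456] pos [0.5874 0.2212 0.209 ]
[-1.15  0.7   1.12  1.68 -0.67  1.19  1.02] [ 0.012 -0.01  -1.   ]
```

The cabochon sits 2 mm from the dish's centre. Now the collar.

```bash
python3 -m pendant '[{"tx":0.048,"ty":-0.034,"tz":0,"roll":0},{"tx":0.048,"ty":-0.034,"tz":0,"roll":0},{"tx":0.048,"ty":-0.034,"tz":0.02,"roll":0},{"tx":0,"ty":0,"tz":0.03,"roll":0},{"tx":0,"ty":0,"tz":0,"roll":0},{"tx":0,"ty":0,"tz":0,"roll":0}]' 0.085
cat >> h.py <<'E'
def brass(z,near,tol=.06):
    im,d,K,T=shot("wrist"); h=cv2.cvtColor(im,cv2.COLOR_BGR2HSV)
    y=cv2.morphologyEx(cv2.inRange(h,(22,110,60),(36,255,255)),cv2.MORPH_CLOSE,np.ones((3,3))); cs,hi=cv2.findContours(y,cv2.RETR_CCOMP,cv2.CHAIN_APPROX_NONE)
    for c,q in zip(cs,hi[0]):
        if cv2.contourArea(c)<150: continue
        P=ray(c[:,0],K,T,z)[:,:2].astype(np.float32)
        (x,yy),r=cv2.minEnclosingCircle(P)
        if np.hypot(x-near[0],yy-near[1])<tol: print("hole" if q[3]>=0 else "outer",cv2.boundingRect(c),"circ",round(x,4),round(yy,4),round(r,4),"rect",np.round(cv2.minAreaRect(P)[0],4),np.round(cv2.minAreaRect(P)[1],4),round(cv2.minAreaRect(P)[2],1))
E
python3 - <<'E'
from h import *
brass(.026,(.412,.233)); go(.412,.2335,.005)
E
```

```text
t: 32.22
position: [0.4131, 0.2318, 0.1567]
ee_rot: [-3.14, 0.017, 2.454]
force: [0.2, -0.1, -0.1]
gripper_width: 0.993
grip_force: 0.0
outer (294, 156, 54, 52) circ 0.4126 0.2334 0.0219 rect [0.4125 0.2334] [0.0432 0.0427] 50.7
hole (301, 162, 41, 41) circ 0.4127 0.2332 0.017 rect [0.4126 0.2335] [0.0322 0.0327] 5.9
tx 0.0048 ty 0.0005 tz 0.1520 roll 0.0000 | q7 0.92 tilt [-3.141  0.017  2.454] pos [0.4135 0.2317 0.157 ]
```

```bash
python3 -m pendant '[{"tx":0.002,"ty":0.001,"tz":0.04,"roll":0},{"tx":0,"ty":0,"tz":0.04,"roll":0},{"tx":0,"ty":0,"tz":0,"roll":0},{"tx":0,"ty":0,"tz":0,"roll":0}]'
python3 - <<'E'
from h import *
brass(.026,(.412,.233)); go(.4126,.2334,.006)
E
```

```text
t: 32.78
position: [0.4137, 0.2332, 0.0776]
ee_rot: [-3.141, 0.017, 2.454]
force: [0.2, -0.3, 0.6]
gripper_width: 0.997
grip_force: 0.0
outer (282, 181, 74, 69) circ 0.4126 0.2335 0.0221 rect [0.4123 0.2331] [0.0434 0.043 ] 52.5
hole (292, 190, 55, 52) circ 0.4126 0.2335 0.0166 rect [0.4126 0.2334] [0.0322 0.0322] 50.6
tx 0.0018 ty -0.0010 tz 0.0718 roll 0.0000 | q7 1.02 tilt [3.141 0.016 2.454] pos [0.4137 0.2337 0.0779]
```

```bash
python3 -m pendant '[{"tx":0.001,"ty":-0.0005,"tz":0.035,"roll":0},{"tx":0,"ty":0,"tz":0.025,"roll":0},{"tx":0,"ty":0,"tz":0.01,"roll":0},{"tx":0,"ty":0,"tz":0,"roll":0},{"tx":0,"ty":0,"tz":0,"roll":0}]'
python3 - <<'E'
from h import *
go(.4126,.2334,.006)
E
```

```text
t: 33.45
position: [0.4124, 0.2337, 0.0073]
ee_rot: [3.141, 0.016, 2.456]
force: [0.4, 0.1, 0.2]
gripper_width: 0.997
grip_force: 0.0
tx -0.0003 ty -0.0001 tz 0.0013 roll 0.0000 | q7 1.14 tilt [3.141 0.016 2.456] pos [0.4124 0.2337 0.0073]
```

Close on the collar, lift, and carry it to the post at about (0.600, -0.241).

```bash
python3 -m pendant '[{"tx":0,"ty":0,"tz":0,"roll":0},{"tx":0,"ty":0,"tz":0,"roll":0},{"tx":0,"ty":0,"tz":0,"roll":0},{"tx":0,"ty":0,"tz":0,"roll":0},{"tx":0,"ty":0,"tz":0,"roll":0},{"tx":0,"ty":0,"tz":0,"roll":0}]' 0.035 50 && python3 -m pendant '[{"tx":0,"ty":0,"tz":-0.02,"roll":0},{"tx":0,"ty":0,"tz":-0.04,"roll":0},{"tx":0,"ty":0,"tz":-0.06,"roll":0},{"tx":0,"ty":0,"tz":-0.03,"roll":0},{"tx":0,"ty":0,"tz":0,"roll":0}]'
python3 - <<'E'
from h import *
go(.60,-.2412,.15); s=bot.sense(); print(np.round(s["qpos"],2),pose()[:3,2].round(3))
E
```

```text
t: 34.2
position: [0.4121, 0.2339, 0.0071]
ee_rot: [-3.142, 0.015, 2.456]
force: [-1.7, 0.8, 10.7]
gripper_width: 0.518
grip_force: 49.4
t: 34.83
position: [0.4107, 0.2359, 0.1577]
ee_rot: [3.14, 0.015, 2.457]
force: [0.7, 0.5, -2.5]
gripper_width: 0.517
grip_force: 52.3
tx -0.4482 ty -0.2498 tz 0.0140 roll 0.0000 | q7 0.90 tilt [3.14  0.015 2.457] pos [0.4107 0.2359 0.1577]
[-1.56  0.53  1.23  2.09 -0.62  0.94  0.9 ] [ 0.013 -0.008 -1.   ]
```

```bash
python3 -m pendant '[{"tx":-0.05,"ty":-0.0278,"tz":0,"roll":0},{"tx":-0.05,"ty":-0.0278,"tz":0,"roll":0},{"tx":-0.05,"ty":-0.0278,"tz":0,"roll":0},{"tx":-0.05,"ty":-0.0278,"tz":0,"roll":0},{"tx":-0.05,"ty":-0.0278,"tz":0,"roll":0},{"tx":-0.05,"ty":-0.0278,"tz":0,"roll":0},{"tx":-0.05,"ty":-0.0278,"tz":0,"roll":0},{"tx":-0.048,"ty":-0.0275,"tz":0,"roll":0},{"tx":-0.025,"ty":-0.014,"tz":0,"roll":0},{"tx":0,"ty":0,"tz":0,"roll":0},{"tx":0,"ty":0,"tz":0,"roll":0}]'
python3 - <<'E'
from h import *
im,d,K,T=shot("wrist","w16"); np.savez("pics/w16.npz",K=K,T=T,d=d); go(.60,-.2412,.15); s=bot.sense(); print(np.round(s["qpos"],2),pose()[:3,2].round(3))
print(proj([[.6,-.2412,.037],[.6,-.2412,.006]],K,T))
brass(.026,(.6,-.24),.3)
E
```

```text
t: 36.2
position: [0.5867, -0.2143, 0.1611]
ee_rot: [-3.14, 0.012, 2.456]
force: [0.6, 0.9, -2.8]
gripper_width: 0.521
grip_force: 52.2
tx -0.0273 ty -0.0131 tz 0.0118 roll 0.0000 | q7 1.72 tilt [-3.14   0.012  2.457] pos [ 0.587  -0.2137  0.1615]
[-0.38  0.7   0.99  1.73 -0.66  1.07  1.72] [ 0.008 -0.009 -1.   ]
[[304.27522251 218.89059247]
 [305.52157728 207.03920296]]
outer (262, 228, 110, 99) circ 0.6551 -0.2721 0.05 rect [ 0.6546 -0.2718] [0.0982 0.0987] 54.6
hole (278, 243, 79, 72) circ 0.6555 -0.2719 0.0364 rect [ 0.6553 -0.272 ] [0.0705 0.0718] 50.9
```

View pics/w16.png

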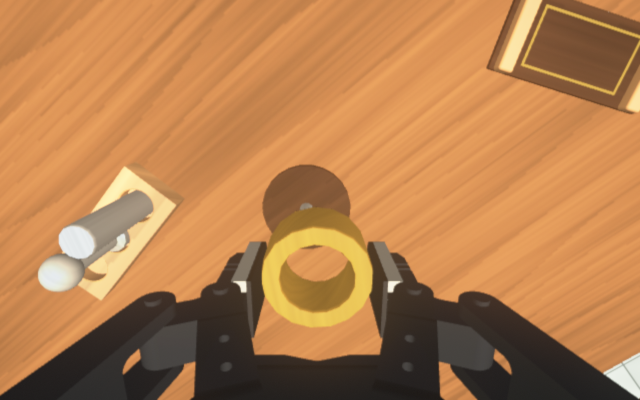

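The stand's disc shows with left edge 263, right 350 and top 165; the collar's bore is centred near (317,279). I'll fit both in tool coordinates.

```bash
cat >> h.py <<'E'
def fitc(P):
    A=np.c_[2*P,np.ones(len(P))]; s=np.linalg.lstsq(A,(P**2).sum(1),rcond=None)[0]; return s[:2],np.sqrt(s[2]+s[:2]@s[:2])
def stand(vlim,tipz=None):
    im,d,K,T=shot("wrist"); Tt=pose(); h=cv2.cvtColor(im,cv2.COLOR_BGR2HSV)
    C=np.array(viewer.camera_model("wrist")["T_tool_cam"])
    # stand edge (world plane .006)
    c0=proj([.6,-.2412,.006],K,T)[0]; pts=[]
    b=(im[...,2]<140)
    for v in range(int(c0[1])-30,vlim,3):
        u=int(c0[0]); 
        if not b[v,u-12:u-6].all(): continue
        l=u-9
        while b[v,l]: l-=1
        r=u-9
        while b[v,r]or b[v,r+3]: r+=1
        pts+=[(l+.5,v),(r-.5,v)]
    (c,r)=fitc(ray(pts,K,T,.006)[:,:2]); print("stand",c.round(4),"r",r.round(4),len(pts))
    y=cv2.inRange(h,(22,110,60),(36,255,255)); cs,hi=cv2.findContours(y,cv2.RETR_CCOMP,cv2.CHAIN_APPROX_NONE)
    i=max(range(len(cs)),key=lambda i:cv2.contourArea(cs[i])); m=cs[i]
    Q=ray(m[m[:,0,1]>cv2.boundingRect(m)[1]+cv2.boundingRect(m)[3]*.5][:,0],K,C,-.019)[:,:2]
    cc,rr=fitc(Q); print("collar in tool",cc.round(4),"r",rr.round(4))
    s=Tt[:3,:3].T@(np.r_[c,.006]-Tt[:3,3]); print("stand in tool",s.round(4),"=> move",(s[:2]-cc).round(4), "tcp z",Tt[2,3].round(4))
E
python3 - <<'E'
from h import *
stand(200)
E
```

```text
stand [ 0.5962 -0.2383] r 0.036 16
collar in tool [-0.0004 -0.002 ] r 0.0218
stand in tool [-0.0202 -0.0135  0.1565] => move [-0.0198 -0.0115] tcp z 0.1622
```

```bash
python3 -m pendant '[{"tx":-0.0256,"ty":-0.011,"tz":0.03,"roll":0},{"tx":0,"ty":0,"tz":0.04,"roll":0},{"tx":0,"ty":0,"tz":0,"roll":0},{"tx":0,"ty":0,"tz":0,"roll":0},{"tx":0,"ty":0,"tz":0,"roll":0}]'
python3 - <<'E'
from h import *
im,d,K,T=shot("wrist","w17"); go(.60,-.2412,.15)
a=im[100:340,190:450]; cv2.imwrite("pics/w17c.png",cv2.resize(a,None,fx=2.4,fy=2.4,interpolation=2))
C=np.array(viewer.camera_model("wrist")["T_tool_cam"]); np.savez("pics/w17.npz",K=K,T=T)
E
```

```text
t: 36.98
position: [0.6026, -0.241, 0.0954]
ee_rot: [-3.141, 0.018, 2.457]
force: [0.8, 0.0, -2.0]
gripper_width: 0.519
grip_force: 52.3
tx 0.0009 ty -0.0018 tz -0.0547 roll 0.0000 | q7 1.79 tilt [-3.141  0.018  2.457] pos [ 0.6026 -0.2411  0.0953]
```

View pics/w17c.png

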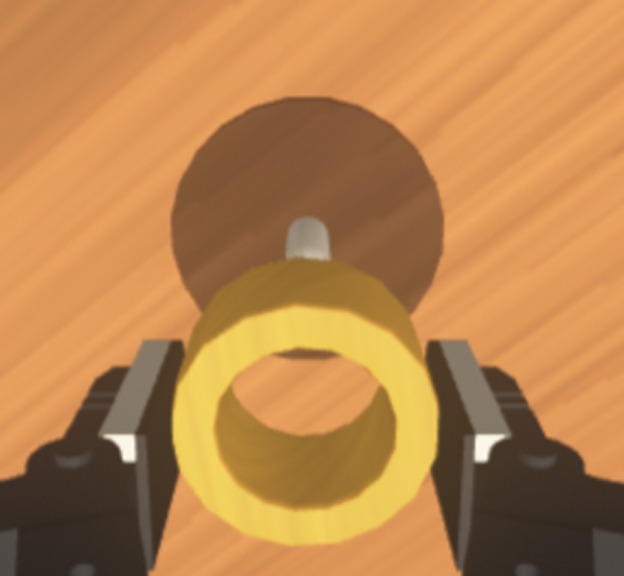

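The stand spans 171–444 in the crop with its top edge at 97. The collar is centred left–right to about 1 mm and needs about 4 mm along tool x. Correct and lower.

```bash
python3 -m pendant '[{"tx":0.004,"ty":0.001,"tz":0,"roll":0},{"tx":0,"ty":0,"tz":0.02,"roll":0},{"tx":0,"ty":0,"tz":0.018,"roll":0},{"tx":0,"ty":0,"tz":0,"roll":0},{"tx":0,"ty":0,"tz":0,"roll":0}]'
python3 - <<'E'
from h import *
im,d,K,T=shot("wrist","w18"); go(.60,-.2412,.013)
for v in range(100,260,12):
    b=(im[v,:,2]<145)&(im[v,:,0]<110); c=np.where(b[200:440])[0]+200; print(v,c.min() if len(c) else 0,c.max() if len(c) else 0,len(c))
C=np.array(viewer.camera_model("wrist")["T_tool_cam"])
# predicted stand top edge/left/right and post base/tip if the post were on the collar axis (tool -.0004,-.002)
zt=pose()[2,3]-.006; th=np.linspace(0,2*np.pi,361); e=proj(np.c_[-.0004+.04*np.cos(th),-.002+.04*np.sin(th),zt+0*th],K,C)
print("ideal top",e[:,1].min(),"left",e[:,0].min(),"right",e[:,0].max())
E
```

```text
t: 37.65
position: [0.5991, -0.2386, 0.055]
ee_rot: [-3.139, 0.015, 2.456]
force: [-0.9, 0.0, -2.3]
gripper_width: 0.516
grip_force: 52.2
tx -0.0013 ty -0.0015 tz 0.0425 roll 0.0000 | q7 1.82 tilt [-3.14   0.016  2.456] pos [ 0.5995 -0.2387  0.0555]
100 0 0 0
112 0 0 0
124 0 0 0
136 0 0 0
148 0 0 0
160 301 336 36
172 277 360 84
184 265 372 108
196 258 378 121
208 254 372 103
220 253 384 53
232 254 384 42
244 250 384 37
256 232 401 106
ideal top 153.22715953838681 left 248.84363221579005 right 384.5107888131282
```

```bash
python3 -m pendant '[{"tx":-0.002,"ty":0.001,"tz":0,"roll":0},{"tx":0,"ty":0,"tz":0.012,"roll":0},{"tx":0,"ty":0,"tz":0.012,"roll":0},{"tx":0,"ty":0,"tz":0.01,"roll":0},{"tx":0,"ty":0,"tz":0,"roll":0}]'
```

```text
t: 38.33
position: [0.6009, -0.2386, 0.0199]
ee_rot: [-3.139, 0.013, 2.456]
force: [0.6, -0.3, -2.9]
gripper_width: 0.518
grip_force: 52.2
```

```bash
python3 -m pendant '[{"tx":0,"ty":0,"tz":0.005,"roll":0},{"tx":0,"ty":0,"tz":0.001,"roll":0},{"tx":0,"ty":0,"tz":0,"roll":0}]'; python3 -m pendant '[{"tx":0,"ty":0,"tz":0.001,"roll":0},{"tx":0,"ty":0,"tz":0,"roll":0}]'
```

```text
t: 38.7
position: [0.6021, -0.2392, 0.0156]
ee_rot: [-3.14, 0.015, 2.456]
force: [0.1, -0.0, -2.2]
gripper_width: 0.521
grip_force: 52.2
t: 38.95
position: [0.6021, -0.2391, 0.0145]
ee_rot: [-3.14, 0.015, 2.456]
force: [-0.5, 0.4, -1.8]
gripper_width: 0.516
grip_force: 52.2
```

```bash
python3 -m pendant '[{"tx":0,"ty":0,"tz":0.0012,"roll":0},{"tx":0,"ty":0,"tz":0,"roll":0}]'; python3 -m pendant '[{"tx":0,"ty":0,"tz":0,"roll":0},{"tx":0,"ty":0,"tz":0,"roll":0},{"tx":0,"ty":0,"tz":0,"roll":0},{"tx":0,"ty":0,"tz":-0.01,"roll":0},{"tx":0,"ty":0,"tz":-0.04,"roll":0},{"tx":0,"ty":0,"tz":-0.05,"roll":0},{"tx":0,"ty":0,"tz":-0.05,"roll":0},{"tx":0,"ty":0,"tz":-0.05,"roll":0},{"tx":0,"ty":0,"tz":0,"roll":0}]' 0.07
python3 - <<'E'
from h import *
im,d,K,T=shot("wrist","w19"); brass(.032,(.6,-.24),.05); go(.45,.004,.2); s=bot.sense(); print(np.round(s["qpos"],2))
np.savez("pics/w19.npz",K=K,T=T)
for u in [(.6,-.24)]:
    c=proj([u[0],u[1],.032],K,T)[0].astype(int); z=d[c[1]-25:c[1]+26:5,c[0]-25:c[0]+26:5]
    v,uu=np.mgrid[c[1]-25:c[1]+26:5,c[0]-25:c[0]+26:5]; P=np.stack([(uu-K[0,2])/K[0,0]*z,(v-K[1,2])/K[1,1]*z,z],-1)@T[:3,:3].T+T[:3,3]; print((P[...,2]*1000).round().astype(int))
E
```

```text
t: 39.2
position: [0.6021, -0.2392, 0.0133]
ee_rot: [-3.14, 0.016, 2.456]
force: [1.0, -0.3, -1.3]
gripper_width: 0.517
grip_force: 52.3
t: 40.33
position: [0.602, -0.2389, 0.2187]
ee_rot: [3.14, 0.023, 2.456]
force: [-0.5, 0.3, -0.8]
gripper_width: 0.821
grip_force: 0.0
outer (294, 150, 44, 44) circ 0.6011 -0.241 0.0216 rect [ 0.6009 -0.2417] [0.0414 0.0424] 51.7
hole (299, 155, 35, 35) circ 0.6015 -0.241 0.0174 rect [ 0.6015 -0.2415] [0.0328 0.0336] 51.5
tx 0.2688 ty 0.0915 tz 0.0096 roll 0.0000 | q7 1.70 tilt [-3.141  0.016  2.456] pos [ 0.6    -0.2368  0.214 ]
[-0.35  0.67  1.03  1.63 -0.61  1.17  1.7 ]
[[  8   7   6   7   8  14  11   5   7   8   6]
 [  7   5   7  31  34  32  32  31  10   6   7]
 [  7   7  31  31  32  34  33  32  33   5   7]
 [  6  31  33   6   8   6   8   7  31  32   6]
 [  7  33  32   6 360  28  10   5  33  33   6]
 [  7  32  26   8  35  38  33   6  25  33   7]
 [  5  34  32   6  33  39   7   6  32  32   7]
 [  7  33  32  23  13   7  12  23  32  34   6]
 [  6   7 360  32  30  28  30  33  33   7   6]
 [  7   6   8  32  32  33  33  33   6   7   7]
 [  0   7   7   8   6   7   7   7   7   7   0]]
```

The collar lies flat: rim at 32 mm all round, post tip at 38 mm inside. Next a stop where the tray and leaf can be measured.

```bash
python3 -m pendant '[{"tx":0.03,"ty":0.04,"tz":-0.02,"roll":0},{"tx":0.03,"ty":0.04,"tz":-0.02,"roll":0},{"tx":0.03,"ty":0.04,"tz":-0.02,"roll":0},{"tx":0,"ty":0,"tz":0,"roll":0},{"tx":0,"ty":0,"tz":0,"roll":0}]' 0.085
cat >> h.py <<'E'
def rects(png=None):
    im,d,K,T=shot("wrist",png); go(.45,.004,.2); h=cv2.cvtColor(im,cv2.COLOR_BGR2HSV)
    y=cv2.inRange(h,(22,130,70),(36,255,255))
    for c in cv2.findContours(cv2.morphologyEx(y,cv2.MORPH_CLOSE,np.ones((5,5))),0,1)[0]:
        if cv2.contourArea(c)>400: 
            r=cv2.minAreaRect(ray(c[:,0],K,T,.007)[:,:2].astype(np.float32)); print("brass",cv2.boundingRect(c),np.round(r[0],4),np.round(r[1],4),round(r[2],1))
    m=cv2.inRange(h,(12,40,215),(30,150,255))
    for c in cv2.findContours(m,0,1)[0]:
        if cv2.contourArea(c)>300: 
            r=cv2.minAreaRect(ray(c[:,0],K,T,.014)[:,:2].astype(np.float32)); print("pale",cv2.boundingRect(c),np.round(r[0],4),np.round(r[1],4),round(r[2],1))
E
python3 - <<'E'
from h import *
rects("w20")
E
```

```text
t: 41.05
position: [0.6047, -0.0862, 0.2704]
ee_rot: [-3.138, 0.014, 2.457]
force: [-0.3, -0.2, -0.3]
gripper_width: 0.994
grip_force: 0.0
tx 0.1784 ty -0.0271 tz 0.0681 roll 0.0000 | q7 1.44 tilt [-3.138  0.014  2.455] pos [ 0.6045 -0.0874  0.2705]
brass (199, 223, 36, 33) [ 0.6048 -0.2545] [0.0441 0.0439] 73.2
pale (58, 202, 69, 95) [ 0.5089 -0.3945] [0.054 0.129] 10.3
pale (437, 110, 30, 57) [0.6838 0.0442] [0.0129 0.0652] 36.0
pale (346, 81, 26, 60) [ 0.5919 -0.0197] [0.0118 0.0652] 34.9
pale (600, 20, 40, 106) [0.7454 0.2205] [0.0411 0.111 ] 65.7
```

Tray fences are at (0.684,0.044) and (0.592,-0.020), so the tray's centre is (0.638,0.012) with its long axis at 35°.

```bash
python3 -m pendant '[{"tx":0.04,"ty":-0.01,"tz":0.01,"roll":0},{"tx":0.04,"ty":-0.01,"tz":0.02,"roll":0},{"tx":0.05,"ty":-0.01,"tz":0.02,"roll":0},{"tx":0,"ty":0,"tz":0,"roll":0},{"tx":0,"ty":0,"tz":0,"roll":0}]'
python3 - <<'E'
from h import *
rects("w21"); s=bot.sense(); print(np.round(s["qpos"],2),pose()[:3,2].round(3))
E
```

```text
t: 41.72
position: [0.4867, -0.029, 0.2198]
ee_rot: [-3.14, 0.016, 2.454]
force: [1.1, -0.4, 0.1]
gripper_width: 0.99
grip_force: 0.0
tx 0.0505 ty 0.0020 tz 0.0194 roll 0.0000 | q7 1.33 tilt [-3.14   0.017  2.454] pos [ 0.4875 -0.0294  0.2202]
brass (282, 107, 79, 33) [ 0.4547 -0.0007] [0.0789 0.0268] 55.8
brass (150, 33, 73, 106) [ 0.3443 -0.0828] [0.036 0.101] 20.4
pale (471, 233, 29, 51) [0.6833 0.0457] [0.0131 0.061 ] 34.9
pale (373, 206, 29, 56) [ 0.592  -0.0199] [0.0119 0.0649] 35.1
pale (537, 38, 93, 96) [0.5875 0.2149] [0.085  0.0857] 11.1
[-1.02  0.41  1.26  2.01 -0.45  1.03  1.33] [ 0.012 -0.012 -1.   ]
```

```bash
cat >> h.py <<'E'
def leaf(png=None,z=.006):
    im,d,K,T=shot("wrist",png); h=cv2.cvtColor(im,cv2.COLOR_BGR2HSV)
    y=cv2.morphologyEx(cv2.inRange(h,(19,110,50),(40,255,255)),cv2.MORPH_CLOSE,np.ones((7,7)))
    for c in cv2.findContours(y,0,1)[0]:
        P=ray(c[:,0],K,T,z)[:,:2].astype(np.float32); r=cv2.minAreaRect(P); a=max(r[1]); 
        if cv2.contourArea(c)>400 and .06<a<.09:
            ang=r[2] if r[1][0]>r[1][1] else r[2]+90; print("leaf",cv2.boundingRect(c),np.round(r[0],4),np.round(r[1],4),"long axis deg",round(ang,2)); go(*r[0],.1,np.radians(ang))
    return im,K,T,d
E
python3 - <<'E'
from h import *
im,K,T,d=leaf("w22"); h=cv2.cvtColor(im,cv2.COLOR_BGR2HSV)
q=proj([.452,0,.006],K,T)[0].astype(int); print(q)
for v in range(q[1]-40,q[1]+40,6): print(v,h[v,q[0]-5].tolist(),h[v,q[0]+20].tolist())
E
```

```text
leaf (278, 92, 84, 47) [0.4505 0.0023] [0.0804 0.0395] long axis deg 55.79
tx 0.0511 ty 0.0010 tz 0.1195 roll 1.4802 | q7 1.33 tilt [-3.14   0.017  2.454] pos [ 0.4878 -0.0295  0.2204]
[319 118]
78 [14, 156, 211] [14, 155, 217]
84 [14, 155, 220] [14, 156, 214]
90 [14, 155, 224] [14, 156, 204]
96 [20, 174, 223] [21, 162, 226]
102 [22, 168, 228] [19, 176, 200]
108 [21, 158, 229] [21, 158, 227]
114 [21, 158, 227] [21, 160, 230]
120 [21, 160, 227] [22, 159, 231]
126 [22, 158, 228] [21, 160, 227]
132 [22, 158, 231] [22, 159, 230]
138 [14, 157, 213] [14, 156, 203]
144 [14, 155, 212] [14, 155, 183]
150 [14, 155, 199] [14, 156, 196]
156 [14, 155, 210] [14, 156, 206]
```

The leaf measures 80.4 × 39.5 mm at (0.4505,0.0023), long axis 55.8°. I'll roll in steps, watching joint 3.

```bash
python3 -m pendant '[{"tx":0.025,"ty":0.001,"tz":0,"roll":0.18},{"tx":0,"ty":0,"tz":0,"roll":0.18},{"tx":0,"ty":0,"tz":0,"roll":0.18},{"tx":0,"ty":0,"tz":0,"roll":0.18}]'
python3 - <<'E'
from h import *
s=bot.sense(); print(np.round(s["qpos"],2),pose()[:3,2].round(3)); go(.4505,.0023,.1,.9737)
E
```

```text
t: 42.32
position: [0.4692, -0.0126, 0.2201]
ee_rot: [3.131, 0.014, 1.729]
force: [-0.3, -0.6, -0.2]
gripper_width: 0.99
grip_force: 0.0
[-1.17  0.53  1.47  2.05 -0.6   1.09  0.73] [ 0.013 -0.012 -1.   ]
tx 0.0193 ty -0.0173 tz 0.1196 roll 0.7550 | q7 0.73 tilt [3.131 0.014 1.729] pos [ 0.4692 -0.0126  0.2201]
```

```bash
python3 -m pendant '[{"tx":0,"ty":0,"tz":0,"roll":0.18},{"tx":0,"ty":0,"tz":0,"roll":0.15}]'
python3 - <<'E'
from h import *
s=bot.sense(); print(np.round(s["qpos"],3),pose()[:3,2].round(3)); go(.4505,.0023,.1,.9737)
E
```

```text
t: 42.58
position: [0.4691, -0.0128, 0.2199]
ee_rot: [3.127, 0.011, 1.399]
force: [-0.1, -0.2, -0.6]
gripper_width: 0.993
grip_force: 0.0
[-1.177  0.594  1.515  2.05  -0.656  1.131  0.461] [ 0.012 -0.013 -1.   ]
tx 0.0130 ty -0.0226 tz 0.1195 roll 0.4255 | q7 0.46 tilt [3.127 0.011 1.399] pos [ 0.4691 -0.0128  0.2199]
```

```bash
python3 -m pendant '[{"tx":0,"ty":0,"tz":0,"roll":0.14},{"tx":0,"ty":0,"tz":0,"roll":0.14},{"tx":0,"ty":0,"tz":0,"roll":0.14}]'
python3 - <<'E'
from h import *
s=bot.sense(); print(np.round(s["qpos"],3),pose()[:3,2].round(3)); go(.4505,.0023,.1,.9737)
E
```

```text
t: 42.95
position: [0.4691, -0.0128, 0.2199]
ee_rot: [3.124, 0.004, 0.98]
force: [-0.8, -0.6, -0.3]
gripper_width: 0.995
grip_force: 0.0
[-1.178  0.631  1.541  2.051 -0.691  1.154  0.077] [ 0.012 -0.013 -1.   ]
tx 0.0027 ty -0.0259 tz 0.1195 roll 0.0062 | q7 0.08 tilt [3.124 0.004 0.98 ] pos [ 0.4691 -0.0128  0.2199]
```

```bash
python3 -m pendant '[{"tx":0.003,"ty":-0.026,"tz":0.02,"roll":0.006},{"tx":0,"ty":0,"tz":0.04,"roll":0},{"tx":0,"ty":0,"tz":0.04,"roll":0},{"tx":0,"ty":0,"tz":0,"roll":0},{"tx":0,"ty":0,"tz":0,"roll":0}]'
python3 - <<'E'
from h import *
leaf(); s=bot.sense(); print(np.round(s["qpos"],3),pose()[:3,2].round(3)); 
E
```

```text
t: 43.58
position: [0.4502, 0.0031, 0.1202]
ee_rot: [3.124, 0.003, 0.978]
force: [1.1, 0.3, 0.9]
gripper_width: 0.998
grip_force: 0.0
leaf (591, 300, 49, 62) [ 0.6109 -0.2582] [0.0368 0.0746] long axis deg 104.22
tx -0.1274 ty 0.2787 tz 0.0256 roll -0.8401 | q7 0.14 tilt [3.124e+00 2.000e-03 9.790e-01] pos [0.4504 0.0034 0.1205]
leaf (288, 137, 54, 104) [0.4497 0.002 ] [0.0819 0.0395] long axis deg 55.85
tx -0.0015 ty -0.0002 tz 0.0205 roll 0.0040 | q7 0.14 tilt [3.124e+00 2.000e-03 9.790e-01] pos [0.4504 0.0034 0.1205]
leaf (476, 0, 110, 101) [0.6324 0.0086] [0.0705 0.0468] long axis deg 34.96
tx 0.1060 ty 0.1478 tz 0.0228 roll 0.3686 | q7 0.14 tilt [3.124e+00 2.000e-03 9.790e-01] pos [0.4504 0.0034 0.1205]
[-1.095  0.683  1.332  2.18  -0.839  0.952  0.142] [ 0.013 -0.012 -1.   ]
```

```bash
python3 -m pendant '[{"tx":-0.001,"ty":0,"tz":0.04,"roll":0.004},{"tx":0,"ty":0,"tz":0.04,"roll":0},{"tx":0,"ty":0,"tz":0.025,"roll":0},{"tx":0,"ty":0,"tz":0.01,"roll":0},{"tx":0,"ty":0,"tz":0,"roll":0},{"tx":0,"ty":0,"tz":0,"roll":0}]'
python3 - <<'E'
from h import *
leaf(); go(.4497,.002,.0005); s=bot.sense(); print(np.round(s["qpos"],3),pose()[:3,2].round(3)); 
E
```

```text
t: 44.38
position: [0.4505, 0.0023, 0.005]
ee_rot: [3.125, 0.002, 0.976]
force: [0.1, -0.6, -0.5]
gripper_width: 0.999
grip_force: 0.0
leaf (269, 166, 94, 172) [0.4494 0.0012] [0.0837 0.0394] long axis deg 55.82
tx -0.0018 ty 0.0014 tz -0.0950 roll 0.0021 | q7 0.32 tilt [3.125e+00 2.000e-03 9.760e-01] pos [0.4505 0.0024 0.005 ]
tx -0.0008 ty -0.0005 tz 0.0045 roll 0.0000 | q7 0.32 tilt [3.125e+00 2.000e-03 9.760e-01] pos [0.4505 0.0024 0.005 ]
[-0.886  0.815  1.027  2.22  -1.104  0.758  0.321] [ 0.013 -0.011 -1.   ]
```

```bash
python3 -m pendant '[{"tx":0,"ty":0,"tz":0.0045,"roll":0},{"tx":0,"ty":0,"tz":0,"roll":0}]' && python3 -m pendant '[{"tx":0,"ty":0,"tz":0,"roll":0},{"tx":0,"ty":0,"tz":0,"roll":0},{"tx":0,"ty":0,"tz":0,"roll":0},{"tx":0,"ty":0,"tz":0,"roll":0},{"tx":0,"ty":0,"tz":0,"roll":0},{"tx":0,"ty":0,"tz":0,"roll":0}]' 0.03 40
```

```text
t: 44.68
position: [0.4494, 0.0025, -0.0006]
ee_rot: [3.127, 0.003, 0.976]
force: [-0.4, -1.1, -0.1]
gripper_width: 0.99
grip_force: 0.0
t: 45.42
position: [0.4496, 0.0022, -0.0002]
ee_rot: [3.126, 0.003, 0.976]
force: [-1.5, -0.4, 5.4]
gripper_width: 0.451
grip_force: 39.6
```

```bash
python3 -m pendant '[{"tx":0,"ty":0,"tz":-0.01,"roll":0},{"tx":0,"ty":0,"tz":-0.03,"roll":0},{"tx":0,"ty":0,"tz":-0.04,"roll":0},{"tx":0,"ty":0,"tz":-0.04,"roll":0},{"tx":0,"ty":0,"tz":0,"roll":0},{"tx":0,"ty":0,"tz":0,"roll":0}]'
python3 - <<'E'
from h import *
im,d,K,T=shot("wrist","w23"); h=cv2.cvtColor(im,cv2.COLOR_BGR2HSV)
y=cv2.morphologyEx(cv2.inRange(h,(19,110,50),(40,255,255)),cv2.MORPH_CLOSE,np.ones((7,7)))
C=np.array(viewer.camera_model("wrist")["T_tool_cam"])
for c in cv2.findContours(y,0,1)[0]:
    if cv2.contourArea(c)>2000: r=cv2.minAreaRect(ray(c[:,0],K,C,-.006)[:,:2].astype(np.float32)); print(cv2.boundingRect(c),np.round(r[0],4),np.round(r[1],4),round(r[2],2))
go(.6378,.0122,.12,np.radians(35)); print(np.round(bot.sense()["qpos"],3),pose()[:3,2].round(3), bot.sense()["gripper_width"])
E
```

```text
t: 46.18
position: [0.4476, 0.0042, 0.119]
ee_rot: [3.128, 0.003, 0.977]
force: [0.1, 0.3, -2.5]
gripper_width: 0.445
grip_force: 40.9
(257, 167, 115, 195) [-0.0055  0.0013] [0.0951 0.0506] 5.89
(129, 64, 85, 82) [ 0.0647 -0.0559] [0.0148 0.0307] 41.24
tx 0.1135 ty 0.1532 tz 0.0003 roll 0.3655 | q7 0.13 tilt [3.128 0.004 0.976] pos [0.4473 0.004  0.1186]
[-1.091  0.67   1.318  2.184 -0.826  0.94   0.128] [ 0.009 -0.011 -1.   ] 0.44566854128128836
```

The leaf is held. I'll move abreast of the tray so that the camera sees it ahead.

```bash
python3 -m pendant '[{"tx":0.003,"ty":0.0383,"tz":0,"roll":0},{"tx":0.003,"ty":0.0383,"tz":0,"roll":0},{"tx":0.003,"ty":0.0383,"tz":0,"roll":0},{"tx":0.003,"ty":0.0383,"tz":0,"roll":0},{"tx":0,"ty":0,"tz":0,"roll":0.183},{"tx":0,"ty":0,"tz":0,"roll":0.182},{"tx":0,"ty":0,"tz":0,"roll":0},{"tx":0,"ty":0,"tz":0,"roll":0}]'
python3 - <<'E'
from h import *
rects("w24"); go(.6378,.0122,.12,np.radians(35)); print(np.round(bot.sense()["qpos"],3),pose()[:3,2].round(3))
E
```

```text
t: 47.22
position: [0.5812, -0.0723, 0.1208]
ee_rot: [3.127, -0.001, 0.614]
force: [0.2, -0.6, -1.9]
gripper_width: 0.451
grip_force: 41.1
tx -0.0634 ty -0.1368 tz -0.0810 roll 0.0000 | q7 -0.13 tilt [ 3.127e+00 -2.000e-03  6.140e-01] pos [ 0.5814 -0.0722  0.1211]
brass (483, 275, 55, 45) [ 0.6054 -0.2637] [0.0473 0.0321] 90.0
brass (0, 233, 28, 35) [0.403  0.0954] [0.0242 0.0218] 14.9
brass (270, 171, 19, 173) [ 0.5151 -0.0856] [0.1532 0.0119] 35.2
brass (293, 169, 73, 168) [ 0.5407 -0.1148] [0.1481 0.0555] 35.0
pale (217, 131, 90, 17) [ 0.5922 -0.0191] [0.0114 0.0637] 35.1
tx 0.0947 ty -0.0365 tz 0.0007 roll 0.0029 | q7 -0.13 tilt [ 3.127e+00 -2.000e-03  6.140e-01] pos [ 0.5814 -0.0722  0.1211]
[-0.751  0.869  1.228  1.855 -0.92   1.115 -0.131] [ 0.01  -0.011 -1.   ]
```

```bash
python3 -m pendant '[{"tx":0.047,"ty":-0.0185,"tz":0,"roll":0.003},{"tx":0.047,"ty":-0.0185,"tz":0,"roll":0},{"tx":0,"ty":0,"tz":0.04,"roll":0},{"tx":0,"ty":0,"tz":0.03,"roll":0},{"tx":0,"ty":0,"tz":0,"roll":0},{"tx":0,"ty":0,"tz":0,"roll":0}]'
python3 - <<'E'
from h import *
rects("w25"); go(.6382,.0131,.005,np.radians(35)); print(np.round(bot.sense()["qpos"],3),pose()[:3,2].round(3))
print(proj([[.6382+.05*.819,.0131+.05*.5736,.014],[.6382-.05*.819,.0131-.05*.5736,.014]],*[ (lambda m:np.array(m["K"]))(viewer.camera_model("wrist")), pose()@np.array(viewer.camera_model("wrist")["T_tool_cam"])]))
E
```

```text
t: 48.02
position: [0.6391, 0.0107, 0.0527]
ee_rot: [3.125, -0.004, 0.608]
force: [0.4, 0.6, -1.0]
gripper_width: 0.44
grip_force: 41.0
tx -0.1586 ty -0.1003 tz -0.1493 roll 0.0000 | q7 -0.27 tilt [ 3.125 -0.004  0.608] pos [0.6394 0.0107 0.0531]
brass (271, 171, 17, 172) [0.6054 0.0119] [0.1117 0.0079] 34.9
brass (294, 169, 72, 168) [ 0.6239 -0.0101] [0.1087 0.0403] 34.7
pale (248, 110, 125, 24) [0.6844 0.0443] [0.0116 0.0638] 35.3
pale (0, 53, 12, 83) [0.6075 0.1759] [0.0403 0.0053] 21.2
tx 0.0002 ty -0.0035 tz 0.0480 roll -0.0026 | q7 -0.27 tilt [ 3.125 -0.004  0.608] pos [0.6394 0.0107 0.0531]
[-0.784  1.007  1.122  1.745 -1.025  1.083 -0.267] [ 0.013 -0.011 -1.   ]
[[308.35548734 132.94133969]
 [309.82761412 302.13267401]]
```

View pics/w25.png

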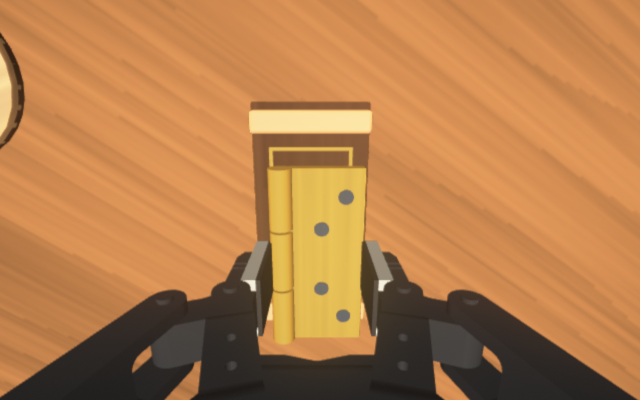

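The far fence spans (248–373, 110–134) and the leaf lies squarely between the fingers. It needs −3.8 mm in y and −0.006 rad of roll; lengthwise it is centred.

```bash
python3 -m pendant '[{"tx":0,"ty":-0.0035,"tz":0.01,"roll":-0.006},{"tx":0,"ty":0,"tz":0.015,"roll":0},{"tx":0,"ty":0,"tz":0.012,"roll":0},{"tx":0,"ty":0,"tz":0,"roll":0},{"tx":0,"ty":0,"tz":0,"roll":0}]'
cat > t.py <<'E'
from h import *
im,d,K,T=shot("wrist"); C=np.array(viewer.camera_model("wrist")["T_tool_cam"]); z=pose()[2,3]; h=cv2.cvtColor(im,cv2.COLOR_BGR2HSV)
for c in cv2.findContours(cv2.inRange(h,(12,40,215),(30,150,255)),0,1)[0]:
    x,y,w,hh=cv2.boundingRect(c)
    if cv2.contourArea(c)>800 and 200<x<320:
        P=ray(c[:,0],K,C,z-.014)[:,:2]; r=cv2.minAreaRect(P.astype(np.float32)); print("fence tool",np.round(r[0],4),np.round(r[1],4),round(r[2],2),"inner x",P[:,0].min().round(4))
y=cv2.morphologyEx(cv2.inRange(h,(19,110,50),(40,255,255)),cv2.MORPH_CLOSE,np.ones((7,7)))
for c in cv2.findContours(y,0,1)[0]:
    x,yy,w,hh=cv2.boundingRect(c)
    if cv2.contourArea(c)>800 and 240<x<330: r=cv2.minAreaRect(ray(c[:,0],K,C,-.007)[:,:2].astype(np.float32)); print("brass tool",(x,yy,w,hh),np.round(r[0],4),np.round(r[1],4),round(r[2],2))
go(.6382,.0131,.005,np.radians(35.2))
E
python3 t.py
```

```text
t: 48.7
position: [0.6369, 0.0133, 0.0143]
ee_rot: [3.126, -0.002, 0.614]
force: [0.0, 0.0, -1.8]
gripper_width: 0.445
grip_force: 41.0
fence tool [-0.0534  0.0008] [0.0569 0.0094] 89.99 inner x -0.0581
fence tool [0.0566 0.0017] [0.0117 0.064 ] 0.36 inner x 0.0506
brass tool (259, 158, 116, 191) [0.0003 0.0003] [0.0537 0.0894] 89.4
brass tool (241, 112, 156, 28) [0.0574 0.0016] [0.0597 0.0103] 89.98
tx 0.0007 ty 0.0006 tz 0.0096 roll -0.0004 | q7 -0.24 tilt [ 3.126e+00 -3.000e-03  6.140e-01] pos [0.6372 0.0132 0.0146]
```

```bash
python3 -m pendant '[{"tx":-0.001,"ty":0.0022,"tz":0,"roll":0},{"tx":0,"ty":0,"tz":0.005,"roll":0},{"tx":0,"ty":0,"tz":0,"roll":0},{"tx":0,"ty":0,"tz":0,"roll":0}]'; python3 t.py
```

```text
t: 49.25
position: [0.6373, 0.0112, 0.0093]
ee_rot: [3.127, -0.002, 0.614]
force: [0.2, 0.7, -1.9]
gripper_width: 0.447
grip_force: 41.0
fence tool [ 0.0575 -0.    ] [0.0117 0.0638] 0.36 inner x 0.0516
brass tool (261, 157, 110, 188) [0.0013 0.0013] [0.0876 0.0468] 0.12
tx 0.0018 ty -0.0011 tz 0.0044 roll -0.0002 | q7 -0.23 tilt [ 3.126e+00 -2.000e-03  6.140e-01] pos [0.6374 0.0112 0.0094]
```

```bash
python3 -m pendant '[{"tx":-0.0005,"ty":0,"tz":0.003,"roll":0},{"tx":0,"ty":0,"tz":0,"roll":0}]'; python3 -m pendant '[{"tx":0,"ty":0,"tz":0.0012,"roll":0},{"tx":0,"ty":0,"tz":0,"roll":0}]'
```

```text
t: 49.55
position: [0.6367, 0.0109, 0.0061]
ee_rot: [3.127, -0.002, 0.614]
force: [0.1, 0.1, -1.8]
gripper_width: 0.443
grip_force: 41.1
t: 49.8
position: [0.637, 0.0108, 0.0051]
ee_rot: [3.126, -0.002, 0.614]
force: [-1.2, 0.5, -2.2]
gripper_width: 0.449
grip_force: 41.1
```

```bash
python3 -m pendant '[{"tx":0,"ty":0,"tz":0.001,"roll":0},{"tx":0,"ty":0,"tz":0,"roll":0}]'; python3 -m pendant '[{"tx":0,"ty":0,"tz":0,"roll":0},{"tx":0,"ty":0,"tz":0,"roll":0},{"tx":0,"ty":0,"tz":0,"roll":0},{"tx":0,"ty":0,"tz":-0.01,"roll":0},{"tx":0,"ty":0,"tz":-0.04,"roll":0},{"tx":0,"ty":0,"tz":-0.05,"roll":0},{"tx":0,"ty":0,"tz":-0.05,"roll":0},{"tx":-0.04,"ty":0,"tz":-0.03,"roll":0},{"tx":-0.05,"ty":0,"tz":0,"roll":0},{"tx":0,"ty":0,"tz":0,"roll":0},{"tx":0,"ty":0,"tz":0,"roll":0}]' 0.065
cat > c.py <<'E'
from h import *
im,d,K,T=shot("wrist","w26"); h=cv2.cvtColor(im,cv2.COLOR_BGR2HSV); F=[]
m=cv2.inRange(h,(12,40,215),(30,150,255))
for c in cv2.findContours(m,0,1)[0]:
    r=cv2.minAreaRect(ray(c[:,0],K,T,.014)[:,:2].astype(np.float32))
    if .055<max(r[1])<.07 and min(r[1])<.02: F.append(r[0]); print("fence",np.round(r[0],4),np.round(r[1],4),round(r[2],1))
y=cv2.inRange(h,(19,110,50),(40,255,255)); c0=proj([.637,.012,.011],K,T)[0]
n,l,st,ce=cv2.connectedComponentsWithStats(y)
M=np.isin(l,[i for i in range(1,n) if st[i,4]>300 and np.hypot(*(ce[i]-c0))<60]).astype(np.uint8)
M[m>0]=0
c=np.vstack(cv2.findContours(M,0,1)[0]); r=cv2.minAreaRect(ray(c[:,0],K,T,.012)[:,:2].astype(np.float32)); print("leaf",cv2.boundingRect(c),np.round(r[0],4),np.round(r[1],4),round(r[2],2))
if len(F)==2: print("tray centre",np.mean(F,0).round(4),"angle",np.degrees(np.arctan2(*(np.array(F[0])-F[1])[::-1]))%180)
if len(F)==2:
    u=np.array(F[0])-F[1]; u/=np.linalg.norm(u); e=np.array(r[0])-np.mean(F,0); print("off along %.4f across %.4f"%(e@u,e@[-u[1],u[0]]))
print("tool z axis",pose()[:3,2].round(3),np.round(bot.sense()["qpos"],2))
E
python3 c.py
```

```text
t: 50.05
position: [0.6371, 0.0108, 0.0049]
ee_rot: [3.127, -0.003, 0.614]
force: [-2.4, 0.9, 5.1]
gripper_width: 0.446
grip_force: 41.8
t: 51.42
position: [0.562, -0.0386, 0.1844]
ee_rot: [3.127, -0.004, 0.614]
force: [0.2, 0.0, 0.8]
gripper_width: 0.757
grip_force: 0.0
fence [ 0.5926 -0.0194] [0.0115 0.0648] 35.1
fence [0.6807 0.0416] [0.0037 0.0635] 35.4
fence [0.5632 0.1941] [0.0183 0.0687] 35.4
leaf (289, 18, 54, 103) [0.6377 0.012 ] [0.0827 0.0451] 34.78
tool z axis [ 0.012 -0.01  -1.   ] [-0.89  0.78  1.34  1.87 -0.83  1.19 -0.22]
```

```bash
python3 -m pendant '[{"tx":-0.05,"ty":0,"tz":-0.03,"roll":0},{"tx":-0.05,"ty":0,"tz":-0.03,"roll":0},{"tx":0,"ty":0,"tz":0,"roll":0},{"tx":0,"ty":0,"tz":0,"roll":0}]' 0.085
python3 c.py; python3 - <<'E'
from h import *
im,d,K,T=shot("wrist"); 
def hz(P,r,n):
    g=np.linspace(-r,r,n)
    c=proj(P,K,T)[0].astype(int); v,u=np.mgrid[c[1]-r:c[1]+r+1:n,c[0]-r:c[0]+r+1:n]; z=d[v.clip(0,399),u.clip(0,639)]
    return (((np.stack([(u-K[0,2])/K[0,0]*z,(v-K[1,2])/K[1,1]*z,z],-1)@T[:3,:3].T+T[:3,3])[...,2])*1000).round().astype(int)
print("leaf heights\n",hz([.638,.012,.011],32,8))
im,d,K,T=shot("top","top1"); h=cv2.cvtColor(im,cv2.COLOR_BGR2HSV)
print("mandrel\n",hz([.49,.365,.09],12,4)); print("rack\n",hz([.509,-.388,.09],16,4)); print("cab\n",hz([.589,.218,.02],12,4)); print("leaf top\n",hz([.638,.012,.011],16,4))
E
```

```text
t: 51.98
position: [0.4803, -0.0951, 0.2438]
ee_rot: [3.126, -0.003, 0.616]
force: [-0.8, 0.2, -0.7]
gripper_width: 0.992
grip_force: 0.0
fence [ 0.592 -0.02 ] [0.0117 0.0642] 35.4
leaf (293, 0, 46, 15) [ 0.608  -0.0088] [0.0123 0.0441] 35.5
tool z axis [ 0.011 -0.011 -1.   ] [-0.98  0.62  1.53  1.98 -0.66  1.2  -0.15]
leaf heights
 [[-12 -11  -1  -6  -7  -7  -5 -14 -18]
 [-10  -9   1  -4  -5  -4  -3 -11 -16]
 [ -8  -7   3  -2  -3  -2  -1  -9 -14]
 [ -6  -5   5   0  -1   0   1  -7 -12]
 [ -4  -3   8   2   1   2   3  -5  -9]
 [ -2  -1  10   5   3   4   5  -3  -7]
 [  1   2  12   7   5   6   7  -1  -5]
 [  3   4  14   9   8   8  10   2  -3]
 [  5   6  16  11  10  10  12   4  -1]]
mandrel
 [[   1   -5    3 1322   -2   29   30]
 [   2   -3    2   25   30   30   26]
 [  -1    0   29   26   26    9   30]
 [   4   25   97   98   80   37    9]
 [   1   29   28   89   73   50   13]
 [   0    1   29   20   38   25    9]
 [   1   -3   27   29   26   32   26]]
rack
 [[-3  1  2  1 -2 -3  1  1 -2]
 [-2  4 -3  2  0  0 -1  1 -3]
 [-1  0 -2  0 -2 -3 21 20 -2]
 [24 25 17 83 91 18 14 17 -1]
 [97 97 23 93 98 94  3 23  0]
 [99 97 45 89 87  4  2 20  1]
 [63 13 23 17 18 20 18 20 18]
 [23 23 22 13 19 25  1 -1  1]
 [-4 -1 -1  0 -3 -2 -3 -1 -2]]
cab
 [[ 5  6 14  5  5  8 -2]
 [ 8  9  7  2  0  8  6]
 [ 3 10 25 29 28  0  7]
 [ 4 22 30 35 29 19  8]
 [ 7 19 27 31 24 12  8]
 [12  8 20 25 21  4 10]
 [-4  6  7  6  2  8  6]]
leaf top
 [[ 15  16  11   2   3  -2  -2   2   2]
 [ 18   6   6  11   8   8  -3   2  -1]
 [ -1  16  15  15   7   1  -4   1  -1]
 [  9   8  19  11  14   9   7  -2  -2]
 [  1   8  21   9   9   9  14   5  -2]
 [ -2   1   7  16  13  10  15   4  -4]
 [ -1   3   7   6  11   8  14   9 656]
 [ -3  -6  -5   2  10   7  13 654 655]
 [  2  -7   1   5   6   8 648 648 653]]
```

All four pieces check out: the mandrel is upright in its well (top at 97 mm), the cabochon is in the dish, the collar is down on the stand, and the leaf is flat, within about 1 mm of centre. The other two tools are still in the rack. Handing in.

```bash
python3 -c "
from rig import ticket
print(ticket.job_done())"
```

```text
the job is handed in; nothing more can be done
None
```

I set all four pieces in their holders in the order asked, left the punch and ball stake standing in the rack, and handed the job in at about 52 s; no verdict came back.

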